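# Load a probe card into the spring-gate contact checker

### The job

Load the green probe card that lies by itself on the desk near you (not the one back by the tool tray), needle side up, lengthwise and centred on the sloped bed of the contact checker: with the card's end push the yellow spring gate up the slope, without forcing it, and hold it open while you lower the other end in past the dark hook, then let the gate close so that the card lies flat, clamped between hook and gate under both lips. After that press the red contact plunger down to its stop and let it come back up, leaving the card clamped. Do not disturb the swab tub, the dropper bottle or the tape roll near the checker.

Things in the scene. Friction and masses are not known exactly. Their poses are not given: they have to be found in the camera images.
- card: the green probe card nearest the robot, lying alone, needle side up (a look-alike far right beside the tool tray is part of the room): board 52 x 78 mm, 8 mm thick at the edges, 11 mm over the parts on top, 50 to 80 g. Origin: centre of its underside; x along the 52 mm width, y along the 78 mm length, z out of the needle side. Take it across the width; either end may go to the gate.
- fixture: the contact checker, fixed on the desk: grey base plate 200 x 200 mm, 14 mm high, carrying a sloped clamp (bed strip, dark hook, yellow gate) and a red plunger. Origin: on the desk under the bed's centre line; x towards the high end of the slope (away from the robot at yaw 0), y left, z up. Highest part about 150 mm.
- bed: fixed rail frame of the slope, which rises at 35 degrees: x up the slope, y left, z square to the bed's top face, which is z = 0; y = 0 its centre line. The clamp (38 mm wide bed strip with hook, gate and a spring housing, z up to 21 mm) was locked on the rail somewhere from -7 to +7 mm along x; this shift, d, is NOT reported: feel for it. Fingers have free room beside the strip down to z = -18 mm.
- seat (a point): nominal middle of a seated card on the bed's face (bed x = 39 mm, y = 0, z = 0), axes as the bed's; the true middle is d further up. The fixed dark hook at the low end, 42 mm wide: end wall that stops the card, face at bed x = 0 + d; its lip overhangs to x = 6 mm + d, underside z = 13 mm, top z = 17 mm. Seated card: x 0 to 78 mm, + d.
- gate (a joint): slide of the yellow gate up the slope, m: 0 shut, 0.015 at a hard stop; 0.006 on a seated card; some 0.0125 lets the card past the hook. Spring 3 N shut, 7.5 N at the stop. Its face is at bed x = 72 mm + d + reading; 46 mm wide, 21 mm high; its lip overhangs the face by 5 mm, underside z = 16 mm. Put the card's end under it dipped about 24 degrees to the bed, so that the other end clears the hook.
- plunger (a joint): travel of the red plunger into its barrel, square to the bed's face, m: 0 up, 0.010 at its stop. The spring takes 3 N to start and 8 N at the stop, and returns it.
- plunger_top (a point): middle of the top of the red plunger head (30 mm across), axes as the bed's; when up it is at bed x = 45 mm, y = -80 mm, z = 35 mm. Press along the bed's -z.
- swabs: clear tub of swabs, 60 mm across, 86 mm high, bystander; origin at the centre of its underside.
- bottle: small white dropper bottle with a blue cap, left of the checker, 33 mm across, 72 mm high, bystander; origin at the centre of its underside.
- tape: roll of film tape lying flat between card and checker, 74 mm across, 19 mm high, bystander; origin at the centre of its underside.
There are look-alikes about, which are no part of the job. What is shaped like the card but blue or purple is not meant.

How it is judged:
By the outcome, as a careful person would: the job done as asked, in the order asked, and still so for the second after the job is handed in, with the robot touching nothing.
It also fails if it takes over 48 s, if anything falls off the work surface, if the arm or the gripper's body presses on something with over 40 N, if the wrist force passes 120 N, or if a joint passes its speed limit or range.

### The arm

A 6-joint arm with a two-finger parallel gripper is mounted at the origin on a cart in front of the work surface, level with it; the furniture and walls round the work are solid. World frame = base frame: x ahead of the robot, y to its left, z up, the work surface at z = 0. Lengths are in m, angles in rad, forces in N, time in s.
With the tool pointing down it reaches from about 0.25 to 0.775 m from the base axis. Payload 4 kg.
Tool frame: the origin (TCP) lies at the very end of the fingers, on their centre line; the grasp point (between the pads) lies 19 mm behind it (robot.pinch_z is the z of the grasp point in the tool frame, in m); z points along the fingers, y is the direction in which the jaws open and shut (so a half turn about z gives the same grasp; the last joint's range is limited). The gripper opens to 85 mm and grips with 20 to 120 N. Pads are 22 mm wide; open, the fingers measure 114 mm over their backs; the gripper's body (76 mm by 85 mm) begins 54 mm behind the grasp point. The pads swing forward as they close: fully open they stand 13 mm farther back than shut.
Start: joints at [-0.103, 0.087, 1.371, -0, 1.684, -0.103], TCP at [0.55, -0, 0.231] pointing down, gripper open.
Joint ranges: [-3.1, 3.1], [-0.76, 2.03], [0.27, 2.55], [-1.08, 4.22], [0.17, 2.65], [-2.57, 2.57]. Speed limits (rad/s): [2.79, 2.79, 3.14, 3.14, 3.14, 3.14].

### API

Orientations are given as [roll, pitch, yaw] about the fixed x, y, z axes, in that order (R = Rz(yaw) Ry(pitch) Rx(roll)).
In Python, from plant import robot gives the robot as it stands.
- The arm moves only by the tool move_arm, never from a script. Its argument "motion" is a list of rows, each a list of 3 entries, a list of its own where there are three numbers: the shift along the tool's x, y, z as a fraction of full scale, then the turn, a rotation vector about the tool's x, y, z as a fraction of full scale, then the opening, from 0 (shut) to 1 (fully open). A call has 1 to 5 rows; each row shifts and turns the pose as measured when the row begins, along the tool's axes as they then stand; what a row does not reach is not made up. Full scale, the value 1, is 500 mm for a shift and pi rad for a turn. A row lasts 1/8 s, in which the tool goes at most 62.5 mm and 10.7 degrees, less where a joint would pass 70% of its speed; a pose out of reach is approached as far as the arm can. A call with a number of a shift or a turn outside -1 to 1 is refused whole. A call with a gripper value outside its range is refused whole. The fingers move at their own pace and stop on an object; "grip_force" is the grip in N (left out, the last holds). Time passes only in rows, so rows that do not move let the fingers close. It gives the time, the measured TCP pose, the force and the opening at its end, in the units of the state.
- robot.sense(): the state, without advancing time (a new reading comes with each control period).
- robot.capture(name): name is "scene" or "side" or "wrist"; returns the picture (400x640x3 uint8, red, green, blue); there is no depth.
- robot.camera_params(name): a dict with "K" (3x3 intrinsics, pixels), "rvec" (rotation vector, rad) and "tvec" (3), from world to camera coordinates, as OpenCV has them; the wrist camera has in their place "tool_from_camera" (4x4, takes a point from camera to tool coordinates, whose origin is the TCP and whose axes are the flange's). Camera axes: x right, y down, z forward; pixel columns grow to the right and rows downward; lengths in m; the calibration is good to about 2 mm. A picture is of the moment at which its call begins: read the wrist's pose just before it. camera_params takes no time and is no camera call.
- robot.finish_job(): hands the job in, once; it reports no verdict.
The state is a dict: "clock": time; "joint_pos": joint angles; "dq": joint speeds; "joint_torque": joint torques, N m; "ee_pos": TCP position; "orientation": TCP orientation; "ft_force": force on the tool from outside, world axes, zero at the start; "moment": the same for the moment, N m; "width": finger opening in m.
Only numpy, scipy, OpenCV 4.12 (cv2) and the standard library are available. Lean on these libraries where they do the work, as an engineer would, in place of code of your own. Each camera call takes 0.05 s, during which the arm holds its last target.

## Working session

There is one attempt and no reset: what is moved stays moved. The work goes in short steps, Python scripts to look and compute and a tool call to move; the robot and the scene stay as the last step left them, time stands still between calls to the robot, and variables do not carry over. Pictures are saved under pics/ and viewed, and the job is handed in when it is done.

Besides the shell and the picture viewer there is one more tool, called after "Request:" in YAML: its name, and indented under it one key for each argument. move_arm: Moves the arm, as the interface text tells. Its arguments: {"type":"object","properties":{"motion":{"type":"array"},"grip_force":{"type":"number"}},"required":["motion"]}

```bash
ls; mkdir -p pics
python3 - <<'E'
from plant import robot
import cv2
print(robot.sense(), robot.pinch_z)
for n in ("scene","side","wrist"):
    im=robot.capture(n); cv2.imwrite(f"pics/{n}0.png",im[:,:,::-1]); p=robot.camera_params(n); print(n,p)
E
```

```text
pics
{'clock': 0.0, 'joint_pos': array([-1.03094358e-01,  8.79767867e-02,  1.37230460e+00, -2.47645122e-08,
        1.68357526e+00, -1.03096923e-01]), 'dq': array([ 0.000118  , -0.00036963,  0.00095631, -0.00071879, -0.00041069,
        0.00149012]), 'joint_torque': array([ 4.64244640e-04, -3.51862407e+01, -3.13276148e+01,  2.58579206e-05,
        1.07225846e-02,  9.27783418e-06]), 'ee_pos': array([5.49495221e-01, 5.07011656e-05, 2.30101666e-01]), 'orientation': array([-3.13934068e+00, -2.32973116e-04,  1.57079863e+00]), 'ft_force': array([-0.10858516,  0.37997731, -0.15148609]), 'moment': array([-0.00845558, -0.01438611, -0.0483424 ]), 'width': 0.08544328232488871} -0.0187
scene {'K': array([[472.88285175,   0.        , 324.30799362],
       [  0.        , 472.88285175, 201.3058081 ],
       [  0.        ,   0.        ,   1.        ]]), 'rvec': array([ 2.03511833, -0.6975237 ,  0.42358462]), 'tvec': array([-0.40198585,  0.26602536,  1.35599861])}
side {'K': array([[465.77439627,   0.        , 316.35648682],
       [  0.        , 465.77439627, 199.79167663],
       [  0.        ,   0.        ,   1.        ]]), 'rvec': array([ 0.06533897, -2.75332023,  1.43574117]), 'tvec': array([0.53014279, 0.06903846, 1.638978  ])}
wrist {'K': array([[289.97450605,   0.        , 316.51094503],
       [  0.        , 289.97450605, 201.45427076],
       [  0.        ,   0.        ,   1.        ]]), 'tool_from_camera': array([[ 2.11537279e-04, -9.58926952e-01, -2.83653057e-01,
         7.19733557e-02],
       [ 9.99999749e-01,  1.09396134e-05,  7.08777609e-04,
         4.70987960e-05],
       [-6.76562898e-04, -2.83653136e-01,  9.58926713e-01,
        -1.43310460e-01],
       [ 0.00000000e+00,  0.00000000e+00,  0.00000000e+00,
         1.00000000e+00]])}
```

View pics/scene0.png

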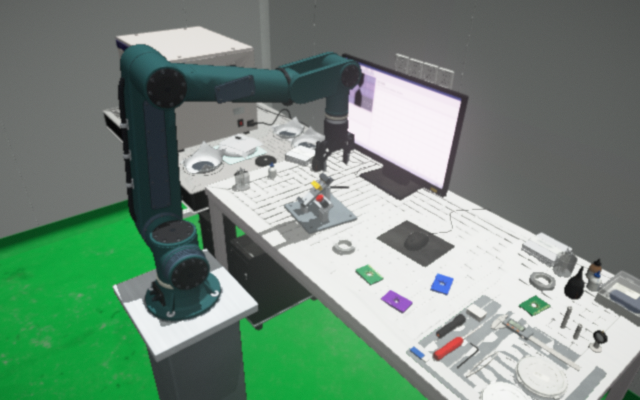

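View pics/side0.png

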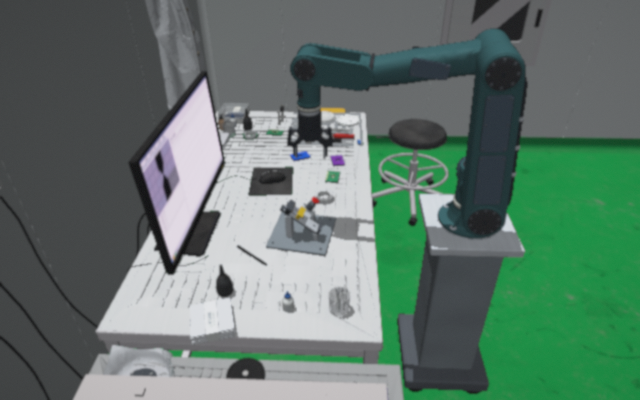

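View pics/wrist0.png

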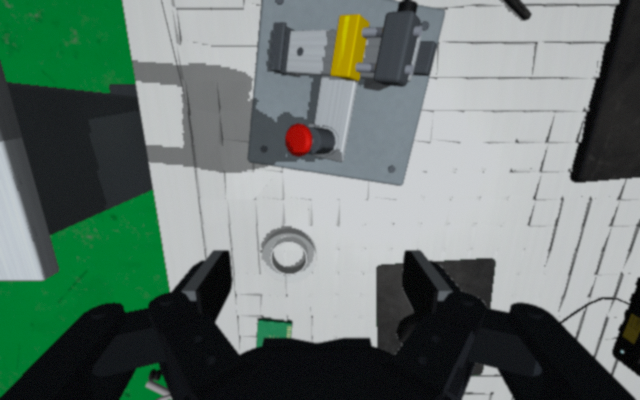

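```bash
cat > h.py <<'E'
import numpy as np, cv2
from scipy.spatial.transform import Rotation as Rn
from plant import robot
def Rrpy(o): return Rn.from_euler('xyz',o).as_matrix()
def cam(name,s=None):
    p=robot.camera_params(name)
    if name=="wrist":
        s=s or robot.sense(); T=np.eye(4); T[:3,:3]=Rrpy(s['orientation']); T[:3,3]=s['ee_pos']
        W=T@p['tool_from_camera']; return p['K'],W[:3,:3],W[:3,3]
    R=cv2.Rodrigues(p['rvec'])[0]; return p['K'],R.T,-R.T@p['tvec']
def ray(c,uv):
    K,R,t=c; d=R@np.linalg.solve(K,[uv[0],uv[1],1]); return t,d
def onz(c,uv,z):
    t,d=ray(c,uv); return t+d*(z-t[2])/d[2]
def proj(c,X):
    K,R,t=c; q=(np.atleast_2d(X)-t)@R@K.T; return q[:,:2]/q[:,2:]
def tri(*obs):
    A=np.zeros((3,3));b=np.zeros(3)
    for c,uv in obs:
        t,d=ray(c,uv); d=d/np.linalg.norm(d); P=np.eye(3)-np.outer(d,d); A+=P;b+=P@t
    return np.linalg.solve(A,b)
def snap(name,fn,crop=None,f=1):
    s=robot.sense(); im=robot.capture(name)[:,:,::-1]; cv2.imwrite(f"pics/{fn}_full.png",im)
    save(im,fn,crop,f); return s
def save(im,fn,crop=None,f=1):
    if crop: x0,y0,x1,y1=crop; im=im[y0:y1,x0:x1]
    cv2.imwrite(f"pics/{fn}.png",cv2.resize(im,None,fx=f,fy=f,interpolation=cv2.INTER_CUBIC))
E
python3 - <<'E'
from h import *
a=cv2.imread('pics/wrist0.png'); save(a,'w0c',(230,0,460,190),3.4)
b=cv2.imread('pics/scene0.png'); save(b,'s0c',(270,150,470,320),4)
c=cv2.imread('pics/side0.png'); save(c,'d0c',(240,150,380,330),3.3)
E
```

```text
(no output)
```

View pics/w0c.png

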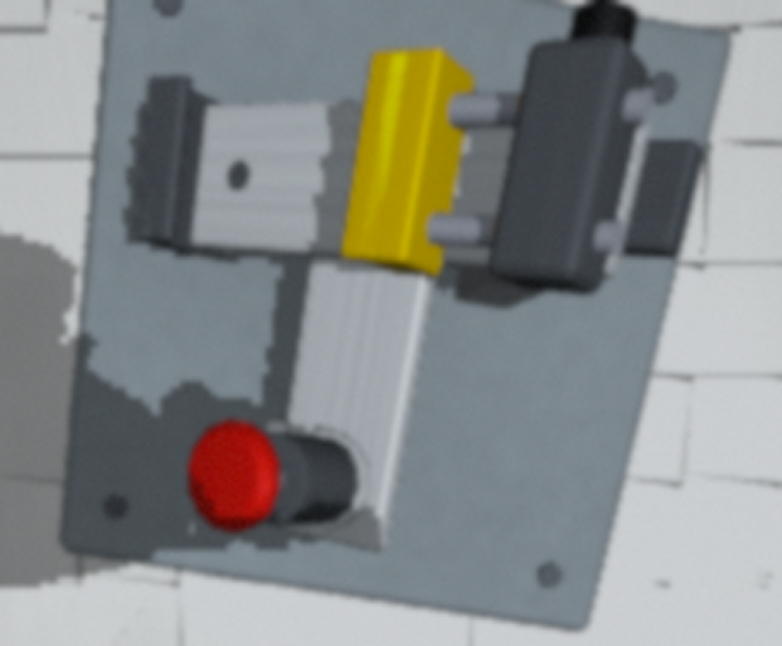

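View pics/s0c.png

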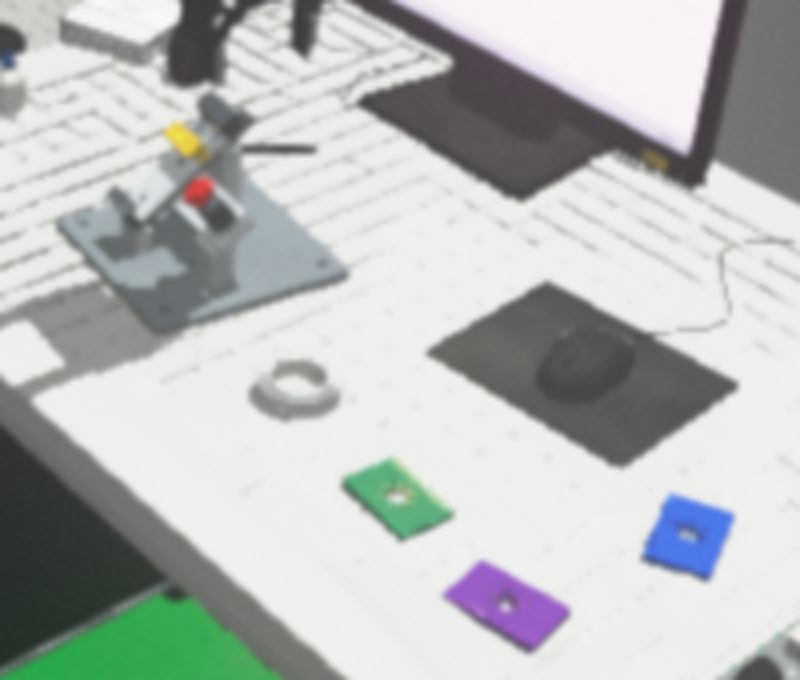

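View pics/d0c.png

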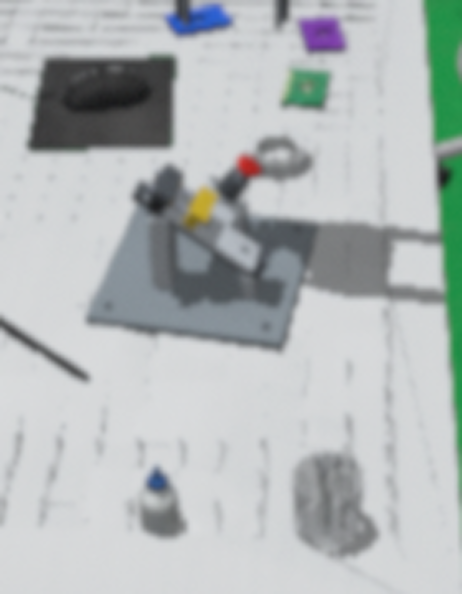

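Run:
```python
from h import *
np.set_printoptions(precision=4,suppress=True)
s=robot.sense(); w=cam('wrist',s); sc=cam('scene'); sd=cam('side')
fw=lambda x,y:(x/3.4+230,y/3.4)
for n,p,z in [('plBL',(64,546),.014),('plBR',(585,628),.014),('plTR',(730,30),.014),('hole1',(115,505),.014),('hole2',(549,574),.014),('hole3',(168,3),.014)]: print(n,onz(w,fw(*p),z))
fs=lambda x,y:(x/4+270,y/4+150)
for p in [(343,486),(393,459),(452,513),(403,536)]: print('card sc',onz(sc,fs(*p),.008))
print('tape',onz(sc,fs(295,390),.01),onz(w,(289,250),.015))
fd=lambda x,y:(x/3.3+240,y/3.3+150)
for p in [(288,68),(330,72),(326,108),(283,103)]: print('card sd',onz(sd,fd(*p),.008))
for p in [(257,321),(291,321)]: print('card w',onz(w,p,.008))
print('bottle',onz(sd,fd(165,520),0),'swab',onz(sd,fd(340,545),0))
pt=tri((w,fw(235,475)),(sc,fs(201,190)),(sd,fd(248,166))); print('plungertop',pt,proj(w,pt),fw(235,475))
```

```text
plBL [0.4654 0.0186 0.014 ]
plBR [ 0.6583 -0.0121  0.014 ]
plTR [0.688  0.1828 0.014 ]
hole1 [0.4848 0.0334 0.014 ]
hole2 [0.6433 0.0083 0.014 ]
hole3 [0.5096 0.1903 0.014 ]
card sc [ 0.4547 -0.2291  0.008 ]
card sc [ 0.5077 -0.2284  0.008 ]
card sc [ 0.4996 -0.3019  0.008 ]
card sc [ 0.4522 -0.2984  0.008 ]
tape [ 0.5024 -0.117   0.01  ] [ 0.5122 -0.1028  0.015 ]
card sd [ 0.5023 -0.2998  0.008 ]
card sd [ 0.4502 -0.2921  0.008 ]
card sd [ 0.4539 -0.21    0.008 ]
card sd [ 0.5055 -0.2192  0.008 ]
card w [ 0.4604 -0.2229  0.008 ]
card w [ 0.5114 -0.2228  0.008 ]
bottle [0.5822 0.4324 0.    ] swab [0.4325 0.4536 0.    ]
plungertop [0.5331 0.0516 0.1063] [[298.2752 139.2324]] (299.11764705882354, 139.7058823529412)
```

Request:
move_arm:
  motion:
    - [[-0.104, -0.028, 0.02], [0, 0, 0], 1]
    - [[-0.104, -0.028, 0.02], [0, 0, 0], 1]
    - [[-0.104, -0.028, 0.02], [0, 0, 0], 1]
    - [[-0.104, -0.028, 0.02], [0, 0, 0], 1]
    - [[-0.104, -0.028, 0.02], [0, 0, 0], 1]
  grip_force: 50

```text
clock: 0.78
ee_pos: [0.4796, -0.2631, 0.1778]
orientation: [-3.141, -0.001, 1.581]
ft_force: [-0.1, -0.5, -0.6]
width: 0.0853
```

Run:
```python
from h import *
s=snap('wrist','w1'); print(s['ee_pos'],s['orientation'],s['clock'])
```

```text
[ 0.47964672 -0.26305364  0.17781507] [-3.14072707e+00 -1.47937163e-03  1.58052969e+00] 0.775
```

View pics/w1.png

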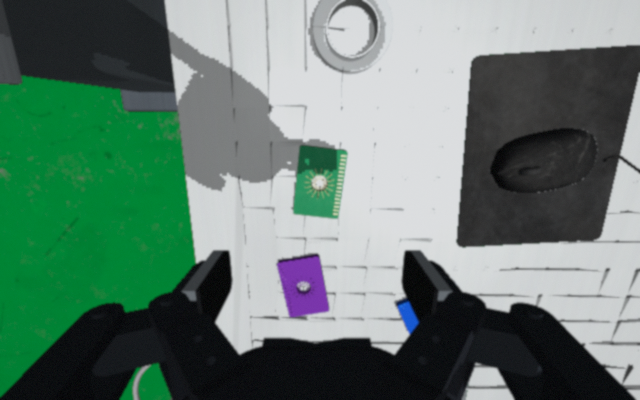

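Run:
```python
from h import *
save(cv2.imread('pics/w1_full.png'),'w1c',(280,130,360,230),6)
```

```text
(no output)
```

View pics/w1c.png

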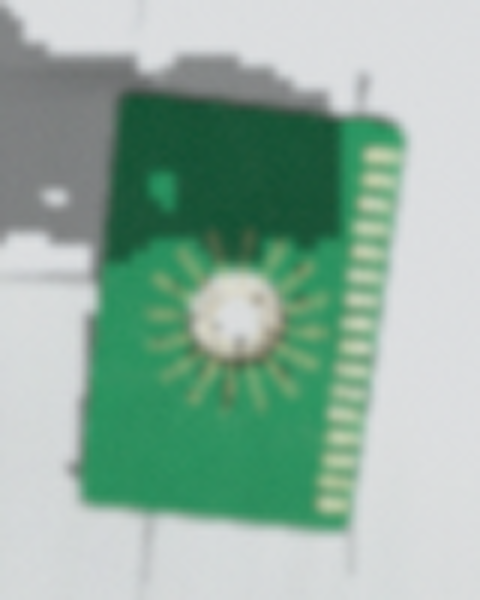

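Run:
```python
from h import *
np.set_printoptions(precision=4,suppress=True)
w=cam('wrist')
P=np.array([onz(w,(x/6+280,y/6+130),.008) for x,y in [(117,92),(409,117),(350,530),(82,502)]]); print(P,P.mean(0))
y=(P[0]+P[1]-P[2]-P[3])/2; x=(P[1]+P[2]-P[0]-P[3])/2
print(np.linalg.norm(x),np.linalg.norm(y),np.degrees([np.arctan2(x[1],x[0]),np.arctan2(-y[0],y[1])]))
s=robot.sense();R=Rrpy(s['orientation']); d=P.mean(0)-s['ee_pos'];print('tool delta',R.T@d)
```

```text
[[ 0.4577 -0.2282  0.008 ]
 [ 0.5093 -0.2324  0.008 ]
 [ 0.5008 -0.31    0.008 ]
 [ 0.4501 -0.3047  0.008 ]] [ 0.4795 -0.2688  0.008 ]
0.05140111883637159 0.07747940068070622 [-5.3122 -5.9827]
tool delta [0.0012 0.0039 0.1677]
```

```bash
cat >> h.py <<'E'
import pickle
def snap(name,fn,crop=None,f=1):
    s=robot.sense(); im=robot.capture(name)[:,:,::-1]; cv2.imwrite(f"pics/{fn}_full.png",im)
    pickle.dump(s,open(f'pics/{fn}.pkl','wb')); save(im,fn,crop,f); return s
def st(fn): return pickle.load(open(f'pics/{fn}.pkl','rb'))
E
python3 - <<'E'
from h import *
np.set_printoptions(precision=4,suppress=True)
s0=dict(ee_pos=np.array([0.47964672,-0.26305364,0.17781507]),orientation=np.array([-3.14072707,-1.47937163e-03,1.58052969]))
w=cam('wrist',s0)
P=np.array([onz(w,(x/6+280,y/6+130),.008) for x,y in [(117,92),(409,117),(350,530),(82,502)]]); print(P,P.mean(0))
y=(P[0]+P[1]-P[2]-P[3])/2; x=(P[1]+P[2]-P[0]-P[3])/2
print(np.linalg.norm(x),np.linalg.norm(y),np.degrees([np.arctan2(x[1],x[0]),np.arctan2(-y[0],y[1])]))
s=robot.sense();print(s['ee_pos'],s['orientation'],s['clock'],s['dq']);R=Rrpy(s['orientation']); d=P.mean(0)-s['ee_pos'];print('tool delta',R.T@d)
E
```

```text
[[ 0.4612 -0.2213  0.008 ]
 [ 0.5133 -0.2252  0.008 ]
 [ 0.5052 -0.3033  0.008 ]
 [ 0.4541 -0.2982  0.008 ]] [ 0.4834 -0.262   0.008 ]
0.051756433601389526 0.07791119351680373 [-4.9929 -5.6132]
[ 0.4766 -0.2695  0.1757] [-3.1355  0.0032  1.5739] 0.825 [ 0.0699 -0.0118  0.021   0.0555  0.0517  0.1432]
tool delta [0.008  0.0079 0.1677]
```

Request:
move_arm:
  motion:
    - [[0.016, 0.016, 0.06], [0, 0, 0.031], 1]
    - [[0, 0, 0.1], [0, 0, 0], 1]
    - [[0, 0, 0.1], [0, 0, 0], 1]
    - [[0, 0, 0.04], [0, 0, 0], 1]
    - [[0, 0, 0], [0, 0, 0], 1]

```text
clock: 1.45
ee_pos: [0.4822, -0.2639, 0.0201]
orientation: [-3.134, 0.003, 1.467]
ft_force: [-0.3, 0.3, 0.7]
width: 0.0854
```

```bash
cat >> h.py <<'E'
def delta(p,rpy=None,Rt=None):
    s=robot.sense();R=Rrpy(s['orientation']); Rt=Rrpy(rpy) if Rt is None else Rt
    print('t',round(s['clock'],2),'pos',s['ee_pos'].round(4),'rpy',s['orientation'].round(4),'dq',abs(s['dq']).max().round(3),'F',s['ft_force'].round(2),'w',s['width'].round(4))
    d=R.T@(np.array(p)-s['ee_pos']); r=Rn.from_matrix(R.T@Rt).as_rotvec()
    print('shift frac',(d/.5).round(4),'rot frac',(r/np.pi).round(4),'mm',(d*1e3).round(1),'deg',np.degrees(r).round(1))
E
python3 - <<'E'
from h import *
delta([.4834,-.262,-.002],[np.pi,0,1.477])
E
```

```text
Traceback (most recent call last):
  File "h.py", line 35, in delta
    print('t',round(s['clock'],2),'pos',s['ee_pos'].round(4),'rpy',s['orientation'].round(4),'dq',abs(s['dq']).max().round(3),'F',s['ft_force'].round(2),'w',s['width'].round(4))
                                                                                                                                                             ^^^^^^^^^^^^^^^^
AttributeError: 'float' object has no attribute 'round'
```

```bash
sed -i "s/s\['width'\].round(4))/round(float(s['width']),4))/" h.py
python3 - <<'E'
from h import *
delta([.4834,-.262,-.002],[np.pi,0,1.477])
E
```

```text
t 1.45 pos [ 0.4822 -0.2639  0.0201] rpy [-3.1342e+00  2.8000e-03  1.4666e+00] dq 0.01 F [-0.31  0.34  0.75] w 0.0854
shift frac [0.0041 0.0023 0.0442] rot frac [-0.0024  0.0009 -0.0033] mm [ 2.   1.2 22.1] deg [-0.4  0.2 -0.6]
```

Request:
move_arm:
  motion:
    - [[0.004, 0.002, 0.042], [-0.002, 0.001, -0.003], 1]
    - [[0, 0, 0.0], [0, 0, 0], 0.68]
    - [[0, 0, 0], [0, 0, 0], 0.68]
    - [[0, 0, 0], [0, 0, 0], 0.68]

```text
clock: 1.95
ee_pos: [0.4863, -0.2636, 0.0042]
orientation: [3.136, 0.004, 1.476]
ft_force: [0.6, 0.0, -0.4]
width: 0.0582
```

Run:
```python
from h import *
delta([.4834,-.262,-.002],[np.pi,0,1.477])
snap('wrist','w2')
```

```text
t 1.95 pos [ 0.4863 -0.2636  0.0042] rpy [3.1359 0.0037 1.4764] dq 0.018 F [ 0.65  0.02 -0.37] w 0.0582
shift frac [ 0.0028 -0.0061  0.0123] rot frac [ 0.0018  0.0012 -0.0002] mm [ 1.4 -3.   6.1] deg [ 0.3  0.2 -0. ]
```

View pics/w2.png

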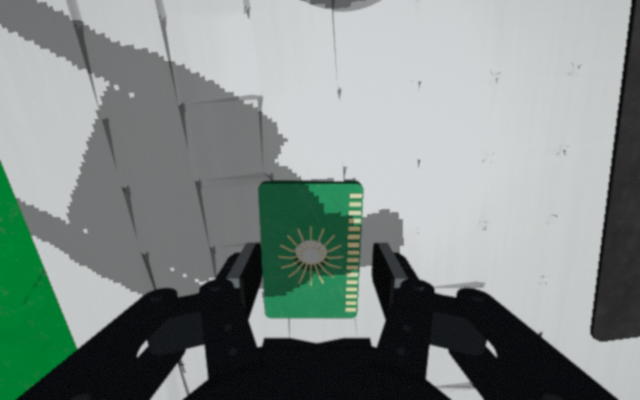

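Request:
move_arm:
  motion:
    - [[0.003, -0.004, 0.008], [0.002, 0.001, 0], 0.68]
    - [[0, 0, 0], [0, 0, 0], 0.5]
    - [[0, 0, 0], [0, 0, 0], 0.5]
    - [[0, 0, 0], [0, 0, 0], 0.5]
  grip_force: 60

```text
clock: 2.5
ee_pos: [0.4855, -0.2626, 0.0018]
orientation: [3.139, 0.002, 1.476]
ft_force: [1.3, -1.3, 0.0]
width: 0.0492
```

Run:
```python
from h import *
delta([.4834,-.262,-.002],[np.pi,0,1.477])
snap('wrist','w3',(200,160,440,340),3.3)
```

```text
t 2.5 pos [ 0.4855 -0.2626  0.0018] rpy [3.1393e+00 2.0000e-03 1.4763e+00] dq 0.001 F [ 1.29 -1.28  0.  ] w 0.0492
shift frac [ 0.0008 -0.0044  0.0075] rot frac [ 0.0007  0.0006 -0.0002] mm [ 0.4 -2.2  3.8] deg [ 0.1  0.1 -0. ]
```

View pics/w3.png

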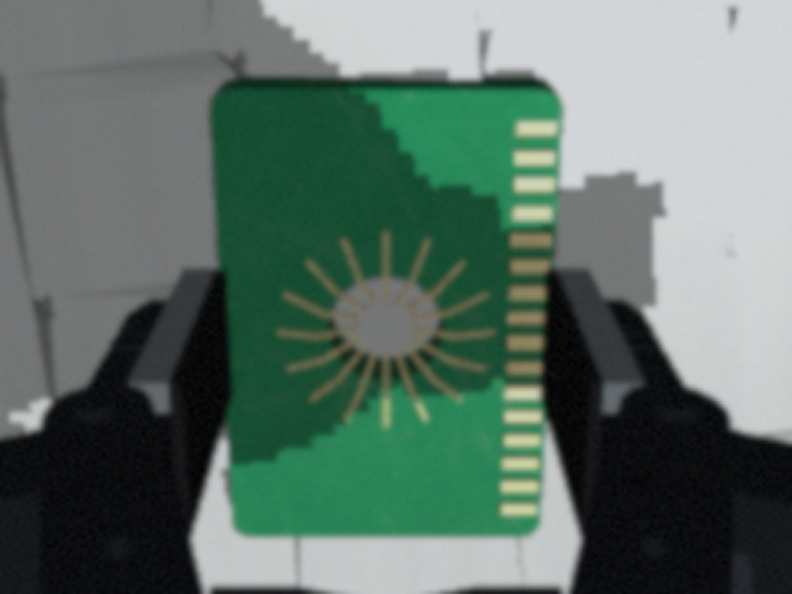

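Request:
move_arm:
  motion:
    - [[0, 0, -0.06], [0, 0, 0], 0.5]
    - [[0, 0, -0.12], [0, 0, 0], 0.5]
    - [[0.1, 0.018, -0.07], [0, 0, 0], 0.5]
    - [[0.1, 0.018, -0.07], [0, 0, 0], 0.5]
    - [[0.1, 0.018, -0.07], [0, 0, 0], 0.5]

```text
clock: 3.18
ee_pos: [0.5243, -0.1141, 0.196]
orientation: [-3.133, -0.004, 1.468]
ft_force: [0.6, 0.2, -0.3]
width: 0.0491
```

Request:
move_arm:
  motion:
    - [[0.06, 0.018, -0.07], [0, 0, 0], 0.5]
    - [[0, 0, 0], [0, 0, 0], 0.5]
    - [[0, 0, 0], [0, 0, 0], 0.5]

```text
clock: 3.55
ee_pos: [0.5379, -0.0817, 0.234]
orientation: [-3.137, -0.003, 1.473]
ft_force: [-0.3, -0.0, -1.4]
width: 0.0494
```

Run:
```python
from h import *
delta([.54,-.06,.27],[np.pi,0,1.477])
snap('wrist','w4')
```

```text
t 3.55 pos [ 0.5379 -0.0817  0.234 ] rpy [-3.1371e+00 -3.0000e-03  1.4733e+00] dq 0.019 F [-0.33 -0.05 -1.38] w 0.0494
shift frac [ 0.0437 -0.0004 -0.0718] rot frac [-0.0014 -0.001  -0.0012] mm [ 21.9  -0.2 -35.9] deg [-0.3 -0.2 -0.2]
```

View pics/w4.png

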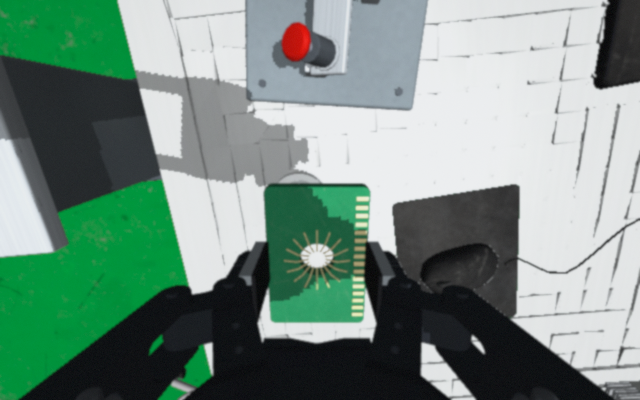

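Request:
move_arm:
  motion:
    - [[0.1, 0, -0.06], [0, 0, 0], 0.5]
    - [[0.1, 0.01, -0.06], [0, 0, 0], 0.5]
    - [[0, 0, 0], [0, 0, 0], 0.5]
    - [[0, 0, 0], [0, 0, 0], 0.5]

```text
clock: 4.1
ee_pos: [0.5509, 0.0136, 0.2868]
orientation: [-3.122, -0.002, 1.463]
ft_force: [0.7, -0.2, -1.4]
width: 0.0491
```

Run:
```python
from h import *
delta([.54,.02,.30],[np.pi,0,1.477])
snap('wrist','w5',(220,0,480,200),3)
```

```text
t 4.1 pos [0.5509 0.0136 0.2868] rpy [-3.1219e+00 -1.8000e-03  1.4627e+00] dq 0.008 F [ 0.69 -0.16 -1.39] w 0.0491
shift frac [ 0.0103 -0.0236 -0.0259] rot frac [-0.0063 -0.0006 -0.0045] mm [  5.2 -11.8 -12.9] deg [-1.1 -0.1 -0.8]
```

View pics/w5.png

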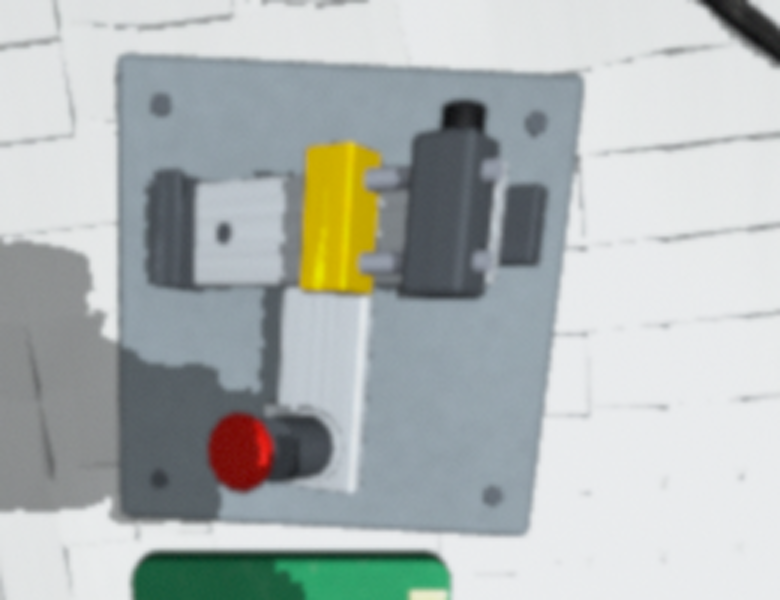

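```bash
cat > fit.py <<'E'
from h import *
from scipy.optimize import least_squares
np.set_printoptions(precision=4,suppress=True)
s0=dict(ee_pos=np.array([5.49495221e-01, 5.07011656e-05, 2.30101666e-01]),orientation=np.array([-3.13934068e+00, -2.32973116e-04,  1.57079863e+00]))
w5=cam('wrist',st('w5')); w0=cam('wrist',s0)
def Rb(yaw): return Rn.from_euler('z',yaw).as_matrix()@Rn.from_euler('y',-35,degrees=True).as_matrix()
f5=lambda x,y:(x/3+220,y/3); f0=lambda x,y:(x/3.4+230,y/3.4)
for p in [(118,56),(582,74),(527,534),(118,516)]: print(onz(w5,f5(*p),.014))
obs=[(w5,f5(240,451),(45,-80,35),0),(w5,f5(192,172),(6,21,17),1),(w5,f5(190,288),(6,-21,17),1),(w5,f5(305,145),(67,23,21),1),(w5,f5(302,290),(67,-23,21),1),
(w0,f0(235,475),(45,-80,35),0),(w0,f0(190,78),(6,21,17),1),(w0,f0(180,245),(6,-21,17),1),(w0,f0(372,55),(67,23,21),1),(w0,f0(345,262),(67,-23,21),1)]
def res(v):
    o=v[:3];R=Rb(v[3]);r=[]
    for c,uv,p,k in obs:
        q=np.array(p)*1e-3; q[0]+=k*v[4]; r+=list(proj(c,o+R@q)[0]-np.array(uv))
    return np.array(r)
if __name__=='__main__':
    S=least_squares(res,[.48,.12,.06,-.15,0],loss='soft_l1'); print(S.x); print(res(S.x).reshape(-1,2))
E
python3 fit.py
```

```text
[0.4944 0.2112 0.014 ]
[0.6879 0.1825 0.014 ]
[ 0.6588 -0.0125  0.014 ]
[0.4623 0.0169 0.014 ]
[ 0.5273  0.1327  0.0494 -0.132  -0.0053]
[[ 0.2884 -0.1994]
 [-2.9355 -0.158 ]
 [-1.904  -0.1144]
 [ 0.8535  0.4321]
 [ 0.5603 -0.1214]
 [-0.1837 -0.1378]
 [ 0.5719  1.4137]
 [-0.8686  0.1824]
 [ 0.3663 -0.0077]
 [ 0.1035 -0.829 ]]
```

Run:
```python
from h import *
save(cv2.imread('pics/w5_full.png'),'w5c',(262,40,362,105),8)
```

```text
(no output)
```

View pics/w5c.png

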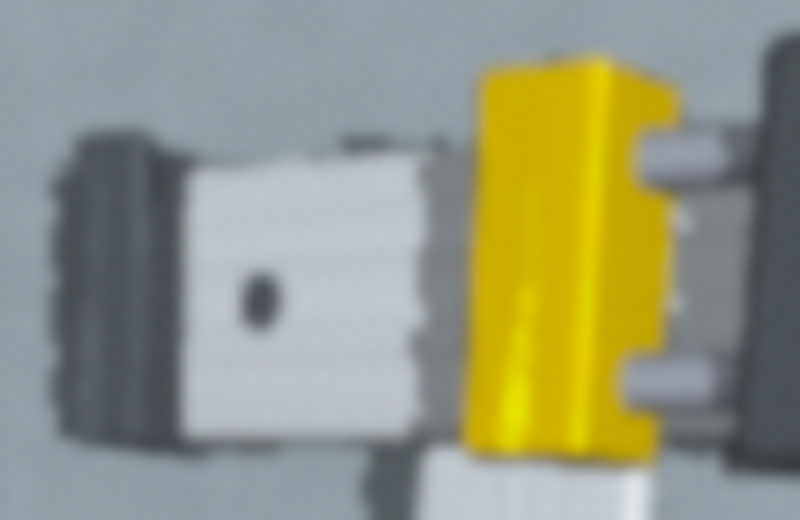

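```bash
cat > fit2.py <<'E'
from fit import *
obs[1]=(w5,(281.4,56.3),(6,21,17),1); obs[2]=(w5,(281,94.8),(6,-21,17),1)
obs[3]=(w5,(322.2,48.7),(67,23,21),1); obs[4]=(w5,(320.5,96.7),(67,-23,21),1)
obs[6:8]=[]
pl=[(w5,f5(118,56),-1,1),(w5,f5(582,74),1,1),(w5,f5(527,534),1,-1),(w5,f5(118,516),-1,-1)]
def res2(v):
    import fit
    r=[]
    o=v[:3];R=Rb(v[3])
    for c,uv,p,k in obs:
        q=np.array(p)*1e-3; q[0]+=k*v[4]; r+=list(proj(c,o+R@q)[0]-np.array(uv))
    for c,uv,a,b in pl:
        X=np.array([v[5],v[6],.014])+Rn.from_euler('z',v[3]).as_matrix()@np.array([a*.1,b*.1,0]); r+=list(proj(c,X)[0]-np.array(uv))
    return np.array(r)
S=least_squares(res2,[.48,.12,.06,-.15,0,.576,.0995],loss='soft_l1')
if __name__=='__main__':
    print(S.x); print(res2(S.x).reshape(-1,2))
    f=Rn.from_euler('z',S.x[3]).as_matrix().T@(np.array([*S.x[5:7],0])-S.x[:3]); print('plate centre rel bed origin in fixture',f)
E
python3 fit2.py
```

```text
[0.4944 0.2112 0.014 ]
[0.6879 0.1825 0.014 ]
[ 0.6588 -0.0125  0.014 ]
[0.4623 0.0169 0.014 ]
[ 0.5289  0.1329  0.0513 -0.1501 -0.0075  0.5755  0.0989]
[[ 0.26   -0.1109]
 [-0.3111  0.1801]
 [-0.1827  0.4859]
 [ 0.4667  0.195 ]
 [ 0.0844  0.0339]
 [-0.1766 -0.0884]
 [ 0.5703  0.0961]
 [-0.6731 -0.7376]
 [-2.4071 -1.041 ]
 [ 1.1005 -0.4072]
 [ 0.4548  1.5858]
 [-0.2393  1.3758]]
plate centre rel bed origin in fixture [ 0.0511 -0.0267 -0.0513]
```

Run:
```python
from h import *
p=robot.camera_params('wrist');T=p['tool_from_camera']
c=(p['K'],T[:3,:3],T[:3,3])
for z in (-.012,-.008,-.004,0,.002):
    print(z,*[ (proj(c,[x,y,z])[0]-[200,160])*3.3 for x,y in ((.011,-.026),(.011,.026),(-.011,-.026),(-.011,.026))])
print('card bottom corners',[(proj(c,[x,y,z])[0]-[200,160])*3.3 for x,y,z in ((.039,-.026,-.0062),(.039,.026,-.0062),(-.039,.026,-.0062),(-.039,-.026,-.0062))])
save(cv2.imread('pics/w3_full.png'),'w3d',(235,225,275,295),8.5)
save(cv2.imread('pics/w5_full.png'),'w5d',(200,170,440,340),3.3)
```

```text
-0.012 [209.77221956 278.73583266] [557.22330964 278.69090597] [217.03793109 407.90737394] [549.9848133  407.82979334]
-0.008 [214.31096926 267.65028451] [552.69876784 267.6095413 ] [221.21009296 394.04033169] [545.82550468 393.96830625]
-0.004 [218.61892069 257.12844342] [548.40424091 257.09152176] [225.17852286 380.85043478] [541.86924875 380.78352113]
0 [222.71324172 247.12837823] [544.32262368 247.09495392] [228.95778785 368.28926652] [538.10153061 368.227065  ]
0.002 [224.6851959  242.31203133] [542.35676893 242.28024463] [230.78066045 362.23057269] [536.28421114 362.1705896 ]
card bottom corners [array([206.83067605,  87.4917405 ]), array([560.14952877,  87.5003046 ]), array([536.21482082, 533.37265217]), array([230.85553458, 533.47459009])]
```

View pics/w3d.png

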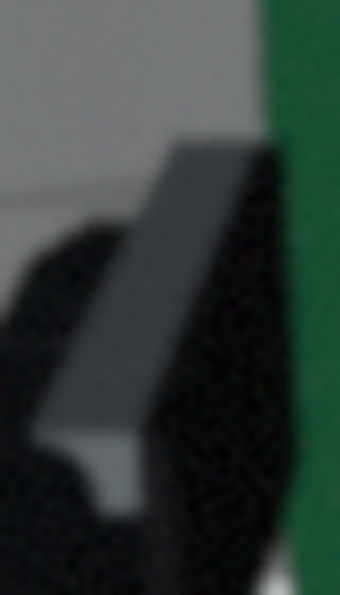

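View pics/w5d.png

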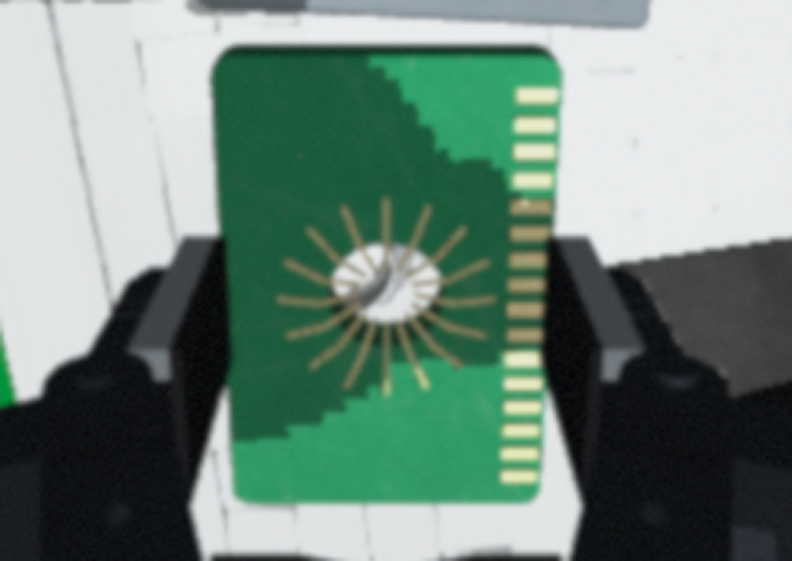

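Request:
move_arm:
  motion:
    - [[-0.1, -0.012, 0.05], [0, 0, 0], 0.5]
    - [[-0.1, -0.012, 0.05], [0, 0, 0], 0.5]
    - [[-0.1, -0.012, 0.06], [0, 0, 0], 0.5]
    - [[-0.1, -0.012, 0.06], [-0.006, 0, -0.004], 0.5]
    - [[-0.1, -0.012, 0.06], [0, 0, 0], 0.5]

```text
clock: 4.78
ee_pos: [0.4874, -0.2411, 0.1389]
orientation: [-3.139, -0.003, 1.472]
ft_force: [0.4, 0.1, -0.5]
width: 0.049
```

Run:
```python
from h import *
delta([.485,-.264,.003],[np.pi,0,1.477])
```

```text
t 4.78 pos [ 0.4874 -0.2411  0.1389] rpy [-3.139e+00 -3.100e-03  1.472e+00] dq 0.761 F [ 0.41  0.1  -0.46] w 0.049
shift frac [-0.047   0.0004  0.2717] rot frac [-0.0008 -0.001  -0.0016] mm [-23.5   0.2 135.8] deg [-0.2 -0.2 -0.3]
```

Request:
move_arm:
  motion:
    - [[-0.02, 0, 0.1], [0, -0.001, 0], 0.5]
    - [[-0.005, 0, 0.1], [0, 0, 0], 0.5]
    - [[0, 0, 0.03], [0, 0, 0], 0.5]
    - [[0, 0, 0.0], [0, 0, 0], 0.5]

```text
clock: 5.28
ee_pos: [0.4765, -0.2602, 0.0147]
orientation: [-3.128, -0.003, 1.456]
ft_force: [1.4, 0.5, -0.6]
width: 0.0491
```

Run:
```python
from h import *
delta([.485,-.264,.002],[np.pi,0,1.477])
```

```text
t 5.28 pos [ 0.4765 -0.2602  0.0147] rpy [-3.1282 -0.0034  1.4561] dq 0.014 F [ 1.35  0.53 -0.64] w 0.0491
shift frac [-0.0056  0.018   0.0251] rot frac [-0.0042 -0.0011 -0.0067] mm [-2.8  9.  12.5] deg [-0.8 -0.2 -1.2]
```

Request:
move_arm:
  motion:
    - [[0, 0.008, 0.021], [-0.004, -0.001, 0], 0.5]
    - [[0, 0, 0.002], [0, 0, 0], 0.5]
    - [[0, 0, 0], [0, 0, 0], 0.68]
    - [[0, 0, 0], [0, 0, 0], 0.68]
    - [[0, 0, 0.009], [0, 0, 0], 0.68]

```text
clock: 5.9
ee_pos: [0.4858, -0.263, 0.0054]
orientation: [3.129, 0.006, 1.458]
ft_force: [-0.0, -0.4, -0.3]
width: 0.0585
```

Run:
```python
from h import *
delta([.48,-.264,-.003],[np.pi,0,1.477])
```

```text
t 5.9 pos [ 0.4858 -0.263   0.0054] rpy [3.1288 0.0065 1.4579] dq 0.071 F [-0.04 -0.42 -0.34] w 0.0585
shift frac [-0.0033 -0.0115  0.0166] rot frac [ 0.0041  0.0021 -0.0061] mm [-1.6 -5.7  8.3] deg [ 0.7  0.4 -1.1]
```

Request:
move_arm:
  motion:
    - [[0, 0, 0.014], [0.004, 0.002, 0], 0.68]
    - [[0, 0, 0.004], [0, 0, 0], 0.68]
    - [[0, 0, 0], [0, 0, 0], 0.68]

```text
clock: 6.28
ee_pos: [0.4858, -0.2629, -0.0045]
orientation: [-3.141, -0.001, 1.458]
ft_force: [-0.5, 0.0, 2.7]
width: 0.0582
```

Run:
```python
from h import *
delta([.48,-.264,-.0035],[np.pi,0,1.458])
snap('wrist','w6',(200,160,440,340),3.3)
```

```text
t 6.28 pos [ 0.4858 -0.2629 -0.0045] rpy [-3.1406e+00 -5.0000e-04  1.4580e+00] dq 0.006 F [-0.54  0.01  2.65] w 0.0582
shift frac [-0.0035 -0.0113 -0.002 ] rot frac [-0.0003 -0.0002 -0.    ] mm [-1.7 -5.7 -1. ] deg [-0.1 -0.  -0. ]
```

View pics/w6.png

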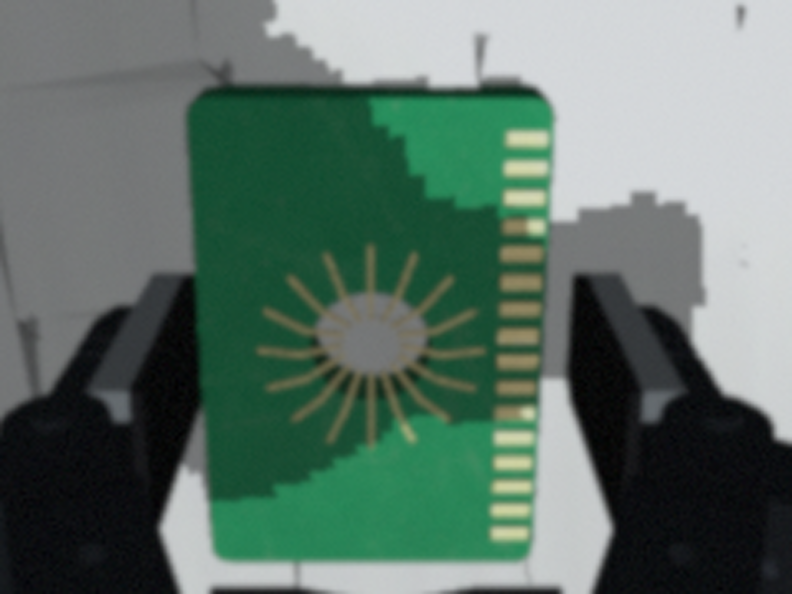

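Request:
move_arm:
  motion:
    - [[0, -0.003, -0.005], [0, 0, 0], 0.68]
    - [[0, 0, 0], [0, 0, 0], 0.5]
    - [[0, 0, 0], [0, 0, 0], 0.5]
    - [[0, 0, 0], [0, 0, 0], 0.5]
  grip_force: 60

```text
clock: 6.82
ee_pos: [0.4844, -0.263, -0.0012]
orientation: [-3.141, 0.0, 1.458]
ft_force: [0.3, -0.7, 0.1]
width: 0.0503
```

Run:
```python
from h import *
delta([.48,-.264,-.0035],[np.pi,0,1.458])
snap('wrist','w7',(200,160,440,340),3.3)
```

```text
t 6.83 pos [ 0.4844 -0.263  -0.0012] rpy [-3.1415e+00  1.0000e-04  1.4579e+00] dq 0.003 F [ 0.35 -0.71  0.08] w 0.0503
shift frac [-0.003  -0.0085  0.0047] rot frac [-0.  0. -0.] mm [-1.5 -4.2  2.3] deg [-0.  0. -0.]
```

View pics/w7.png

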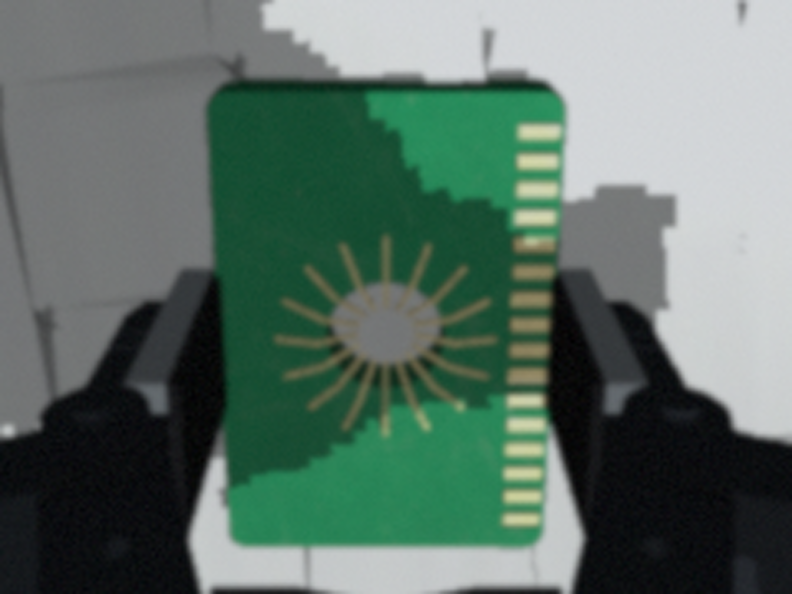

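Run:
```python
from h import *
p=robot.camera_params('wrist');T=p['tool_from_camera']
c=(p['K'],T[:3,:3],T[:3,3])
P=np.array([onz(c,(x/3.3+200,y/3.3+160),-.0092) for x,y in ((208,86),(566,86),(543,545),(230,545))]); print((P*1e3).round(1),(P.mean(0)*1e3).round(1))
```

```text
[[ 39.9 -25.2  -9.2]
 [ 39.9  26.3  -9.2]
 [-38.9  26.7  -9.2]
 [-38.9 -25.7  -9.2]] [ 0.5  0.5 -9.2]
```

```bash
cat >> h.py <<'E'
BO=np.array([.5289,.1329,.0513]); YAW=-.1501
def RB(): return Rn.from_euler('z',YAW).as_matrix()@Rn.from_euler('y',-35,degrees=True).as_matrix()
CORN=np.array([-.0385,.0005,-.0012])
def Rtool(th):
    t=np.radians(th); u=np.array([np.cos(t),0,-np.sin(t)]); n=np.array([np.sin(t),0,np.cos(t)])
    return RB()@np.column_stack([-u,[0,1,0],-n])
def goal(xg,zg,th,y=0):
    Rt=Rtool(th); p=BO+RB()@(np.array([xg,y,zg])*1e-3)-Rt@CORN
    delta(p,Rt=Rt); return p,Rt
def where():
    s=robot.sense(); R=Rrpy(s['orientation']); c=RB().T@(s['ee_pos']+R@CORN-BO)*1e3
    Q=RB().T@R; th=np.degrees(np.arctan2(Q[2,0],-Q[0,0])); 
    print('t',round(s['clock'],2),'gate corner bed mm',c.round(1),'theta',th.round(2),'yaw/roll err',(Q[1,[0,2]]*57.3).round(2),'F bed',(RB().T@s['ft_force']).round(2),'dq',abs(s['dq']).max().round(3),'w',round(float(s['width']),4))
    return c,th
E
python3 - <<'E'
from h import *
print(goal(40,12,24)); print(Rn.from_matrix(Rtool(24)).as_euler('xyz'))
E
```

```text
t 6.88 pos [ 0.4844 -0.263  -0.0012] rpy [-3.1414e+00  1.0000e-04  1.4579e+00] dq 0.003 F [ 0.23 -0.14  0.2 ] w 0.0502
shift frac [ 0.7966 -0.0241 -0.1535] rot frac [-0.0469 -0.0487 -0.4865] mm [398.3 -12.1 -76.7] deg [ -8.4  -8.8 -87.6]
(array([0.51727605, 0.13415229, 0.07554878]), array([[-0.97058989,  0.14953701,  0.18866356],
       [ 0.14678959,  0.98875613, -0.02853301],
       [-0.190809  ,  0.        , -0.98162718]]))
[3.14159265 0.19198622 2.99149265]
```

Request:
move_arm:
  motion:
    - [[0, 0, -0.06], [0, 0, 0], 0.5]
    - [[0, 0, -0.12], [0, 0, 0], 0.5]
    - [[0, 0, -0.12], [0, 0, -0.05], 0.5]
    - [[0.03, 0, -0.1], [0, 0, -0.055], 0.5]
    - [[0.03, 0, -0.1], [0, 0, -0.055], 0.5]

```text
clock: 7.5
ee_pos: [0.4772, -0.2315, 0.2469]
orientation: [-3.131, -0.016, 1.975]
ft_force: [0.3, -0.2, -0.4]
width: 0.0494
```

Run:
```python
from h import *
goal(40,60,24)
```

```text
t 7.5 pos [ 0.4772 -0.2315  0.2469] rpy [-3.1311 -0.0159  1.9747] dq 1.255 F [ 0.3  -0.23 -0.42] w 0.0494
shift frac [0.6657 0.3172 0.2715] rot frac [-0.0315 -0.0621 -0.3227] mm [332.8 158.6 135.7] deg [ -5.7 -11.2 -58.1]
```

Request:
move_arm:
  motion:
    - [[0.107, 0.055, 0], [-0.005, -0.01, -0.055], 0.5]
    - [[0.095, 0.073, 0], [-0.005, -0.01, -0.055], 0.5]
    - [[0.08, 0.089, 0], [-0.005, -0.012, -0.055], 0.5]
    - [[0.062, 0.103, 0], [-0.005, -0.012, -0.055], 0.5]
    - [[0.042, 0.112, 0.02], [-0.005, -0.012, -0.055], 0.5]

```text
clock: 8.12
ee_pos: [0.5069, 0.0706, 0.2376]
orientation: [3.138, 0.19, 2.861]
ft_force: [1.1, -0.2, -1.2]
width: 0.0498
```

Run:
```python
from h import *
goal(40,60,24)
```

```text
t 8.12 pos [0.5069 0.0706 0.2376] rpy [3.1382 0.1905 2.8613] dq 1.069 F [ 1.05 -0.23 -1.23] w 0.0498
shift frac [0.115  0.12   0.2283] rot frac [-0.0068 -0.0004 -0.0407] mm [ 57.5  60.  114.1] deg [-1.2 -0.1 -7.3]
```

Request:
move_arm:
  motion:
    - [[0.055, 0.06, 0.06], [-0.004, 0, -0.03], 0.5]
    - [[0.055, 0.03, 0.08], [0, 0, 0], 0.5]
    - [[0, 0, 0.03], [0, 0, 0], 0.5]
    - [[0, 0, 0], [0, 0, 0], 0.5]

```text
clock: 8.62
ee_pos: [0.4786, 0.1289, 0.14]
orientation: [-3.139, 0.189, 2.97]
ft_force: [-0.5, -0.4, 0.4]
width: 0.0505
```

Run:
```python
from h import *
goal(42,20,24); where()
snap('wrist','w8')
```

```text
t 8.62 pos [0.4786 0.1289 0.14  ] rpy [-3.1391  0.1894  2.9701] dq 0.009 F [-0.48 -0.44  0.41] w 0.0505
shift frac [-0.0459  0.0238  0.1244] rot frac [-0.0021 -0.0008 -0.0067] mm [-22.9  11.9  62.2] deg [-0.4 -0.1 -1.2]
t 8.62 gate corner bed mm [ 46.3 -11.8  86.2] theta 24.14 yaw/roll err [ 1.2  -0.38] F bed [-0.09 -0.51  0.57] dq 0.009 w 0.0505
```

View pics/w8.png

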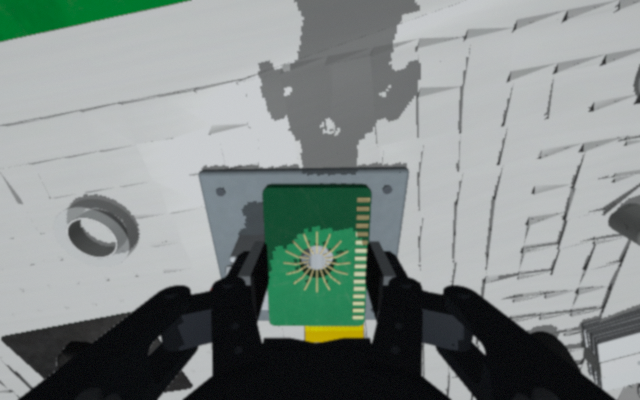

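Request:
move_arm:
  motion:
    - [[-0.015, 0.024, 0.03], [-0.002, -0.001, -0.007], 0.5]
    - [[-0.015, 0, 0.05], [0, 0, 0], 0.5]
    - [[-0.015, 0, 0.04], [0, 0, 0], 0.5]
    - [[0, 0, 0], [0, 0, 0], 0.5]

```text
clock: 9.18
ee_pos: [0.524, 0.1326, 0.0951]
orientation: [3.137, 0.21, 2.985]
ft_force: [-0.6, 0.3, -1.4]
width: 0.0502
```

Run:
```python
from h import *
where(); goal(45,5,24)
snap('wrist','w9',(200,150,440,350),3)
```

```text
t 9.18 gate corner bed mm [57.1 -0.8 24.7] theta 22.96 yaw/roll err [0.38 0.21] F bed [-1.32  0.17 -0.8 ] dq 0.04 w 0.0502
t 9.18 pos [0.524  0.1326 0.0951] rpy [3.1365 0.2101 2.9847] dq 0.04 F [-0.58  0.26 -1.41] w 0.0502
shift frac [0.0069 0.0008 0.0444] rot frac [ 0.0012  0.0058 -0.0021] mm [ 3.4  0.4 22.2] deg [ 0.2  1.  -0.4]
```

View pics/w9.png

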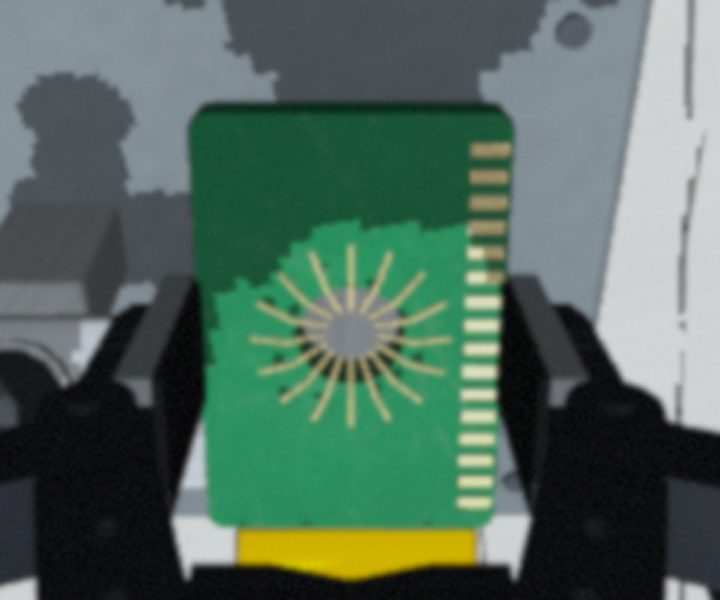

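Request:
move_arm:
  motion:
    - [[0.02, 0.001, 0.005], [0.001, 0.006, -0.002], 0.5]
    - [[0, 0, 0.025], [0, 0, 0], 0.5]
    - [[0, 0, 0.012], [0, 0, 0], 0.5]
    - [[0, 0, 0], [0, 0, 0], 0.5]

```text
clock: 9.72
ee_pos: [0.5199, 0.1344, 0.076]
orientation: [3.139, 0.198, 2.991]
ft_force: [0.1, -0.2, -0.1]
width: 0.0496
```

Run:
```python
from h import *
where(); goal(50,3,24)
snap('wrist','w10',(200,150,440,350),3)
```

```text
t 9.72 gate corner bed mm [42.5  0.6 11.1] theta 23.68 yaw/roll err [0.04 0.16] F bed [ 0.05 -0.19 -0.19] dq 0.005 w 0.0496
t 9.72 pos [0.5199 0.1344 0.076 ] rpy [3.1386 0.1975 2.9907] dq 0.005 F [ 0.12 -0.21 -0.12] w 0.0496
shift frac [-0.0203 -0.0012  0.0083] rot frac [ 0.0009  0.0018 -0.0002] mm [-10.1  -0.6   4.1] deg [ 0.2  0.3 -0. ]
```

View pics/w10.png

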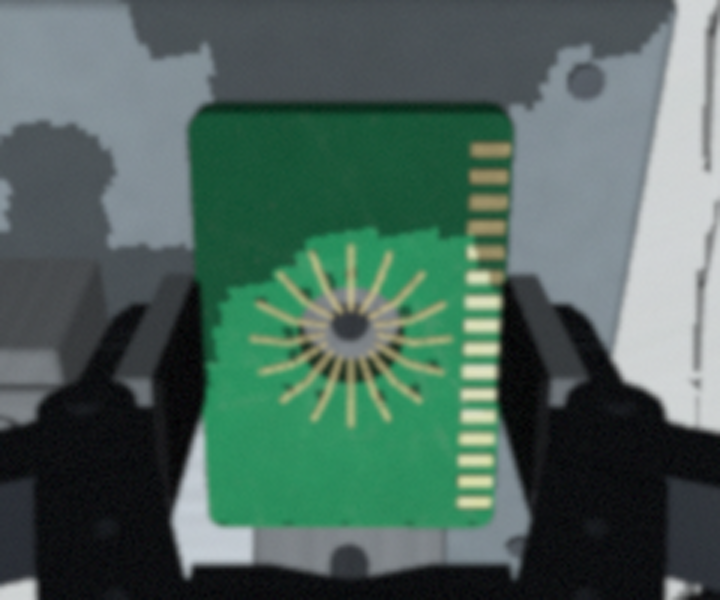

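Request:
move_arm:
  motion:
    - [[0, -0.001, 0.008], [0.001, 0.002, 0], 0.5]
    - [[-0.01, 0, 0.003], [0, 0, 0], 0.5]
    - [[0, 0, 0], [0, 0, 0], 0.5]

```text
clock: 10.15
ee_pos: [0.5237, 0.1335, 0.0716]
orientation: [-3.141, 0.185, 2.991]
ft_force: [-2.9, -0.2, 3.9]
width: 0.0502
```

Run:
```python
from h import *
where(); goal(55,2.5,24)
```

```text
t 10.15 gate corner bed mm [42.9  0.3  4.8] theta 24.42 yaw/roll err [ 0.03 -0.05] F bed [-0.09 -0.6   4.8 ] dq 0.01 w 0.0502
t 10.15 pos [0.5237 0.1335 0.0716] rpy [-3.1408  0.1847  2.9909] dq 0.01 F [-2.89 -0.18  3.88] w 0.0502
shift frac [-0.024  -0.0006 -0.0052] rot frac [-0.0003 -0.0023 -0.0002] mm [-12.   -0.3  -2.6] deg [-0.1 -0.4 -0. ]
```

Request:
move_arm:
  motion:
    - [[-0.008, -0.0005, -0.007], [0, -0.002, 0], 0.5]
    - [[-0.009, 0, -0.004], [0, 0, 0], 0.5]
    - [[0, 0, 0], [0, 0, 0], 0.5]

```text
clock: 10.52
ee_pos: [0.5328, 0.132, 0.0796]
orientation: [-3.141, 0.194, 2.991]
ft_force: [0.6, 0.7, -0.9]
width: 0.05
```

```bash
sed -i 's/^def RB()/BO=BO+.0045*np.array([-.567,.0857,.819])\ndef RB()/' h.py
python3 - <<'E'
from h import *
where(); goal(60,1,24)
E
```

```text
t 10.53 gate corner bed mm [55.2  0.2  1.9] theta 23.88 yaw/roll err [ 0.03 -0.02] F bed [-0.12  0.75 -1.03] dq 0.003 w 0.05
t 10.53 pos [0.5328 0.132  0.0796] rpy [-3.1413  0.1941  2.9909] dq 0.003 F [ 0.61  0.67 -0.91] w 0.05
shift frac [-0.0095 -0.0004 -0.0024] rot frac [-0.0001  0.0007 -0.0002] mm [-4.8 -0.2 -1.2] deg [-0.   0.1 -0. ]
```

Request:
move_arm:
  motion:
    - [[-0.0075, 0, -0.003], [0, 0, 0], 0.5]
    - [[0, 0, 0], [0, 0, 0], 0.5]

```text
clock: 10.78
ee_pos: [0.5367, 0.1313, 0.0819]
orientation: [-3.141, 0.194, 2.991]
ft_force: [-0.1, 1.6, 0.1]
width: 0.0499
```

Run:
```python
from h import *
where()
```

```text
t 10.78 gate corner bed mm [59.8  0.1  1.5] theta 23.86 yaw/roll err [ 0.05 -0.03] F bed [-0.22  1.54  0.26] dq 0.011 w 0.0499
```

Request:
move_arm:
  motion:
    - [[-0.0075, 0, -0.003], [0, 0, 0], 0.5]
    - [[0, 0, 0], [0, 0, 0], 0.5]

```text
clock: 11.02
ee_pos: [0.5395, 0.1308, 0.0835]
orientation: [-3.141, 0.192, 2.991]
ft_force: [-1.1, 0.0, -0.5]
width: 0.0499
```

Run:
```python
from h import *
where()
```

```text
t 11.03 gate corner bed mm [63.  -0.   1.1] theta 23.99 yaw/roll err [ 0.04 -0.05] F bed [-1.17 -0.14  0.26] dq 0.006 w 0.0499
```

Request:
move_arm:
  motion:
    - [[-0.004, 0, -0.002], [0, 0, 0], 0.5]
    - [[0, 0, 0], [0, 0, 0], 0.5]

```text
clock: 11.28
ee_pos: [0.5395, 0.1308, 0.0836]
orientation: [-3.14, 0.188, 2.991]
ft_force: [-1.3, 0.1, -0.4]
width: 0.0495
```

Run:
```python
from h import *
where()
```

```text
t 11.28 gate corner bed mm [62.9 -0.1  1.1] theta 24.25 yaw/roll err [ 0.03 -0.07] F bed [-1.31 -0.09  0.41] dq 0.002 w 0.0495
```

Request:
move_arm:
  motion:
    - [[-0.004, 0, -0.002], [0, 0, 0], 0.5]
    - [[0, 0, 0], [0, 0, 0], 0.5]

```text
clock: 11.52
ee_pos: [0.5398, 0.1307, 0.0841]
orientation: [-3.14, 0.184, 2.991]
ft_force: [-2.9, 0.8, -1.3]
width: 0.0501
```

Run:
```python
from h import *
where()
```

```text
t 11.53 gate corner bed mm [63.4 -0.1  1.1] theta 24.46 yaw/roll err [ 0.02 -0.09] F bed [-3.21  0.36  0.61] dq 0.008 w 0.0501
```

Request:
move_arm:
  motion:
    - [[-0.009, 0, -0.004], [0, -0.003, 0], 0.5]
    - [[-0.009, 0, -0.004], [0, -0.001, 0], 0.5]

```text
clock: 11.78
ee_pos: [0.545, 0.1298, 0.0876]
orientation: [-3.139, 0.189, 2.991]
ft_force: [-6.2, 1.8, -3.1]
width: 0.0499
```

Run:
```python
from h import *
where()
```

```text
t 11.78 gate corner bed mm [69.8 -0.1  1.2] theta 24.16 yaw/roll err [ 0.   -0.14] F bed [-7.06  0.86  1.14] dq 0.066 w 0.0499
```

Request:
move_arm:
  motion:
    - [[-0.008, 0, -0.004], [0, -0.002, 0], 0.5]
    - [[-0.006, 0, -0.003], [0, -0.001, 0], 0.5]

```text
clock: 12.02
ee_pos: [0.5472, 0.1295, 0.0893]
orientation: [-3.138, 0.188, 2.992]
ft_force: [-6.2, 2.5, -1.9]
width: 0.0498
```

Run:
```python
from h import *
where()
snap('wrist','w11',(200,150,440,350),3)
```

```text
t 12.03 gate corner bed mm [72.6 -0.1  1.2] theta 24.23 yaw/roll err [-0.02 -0.18] F bed [-6.41  1.51  2.15] dq 0.03 w 0.0498
```

View pics/w11.png

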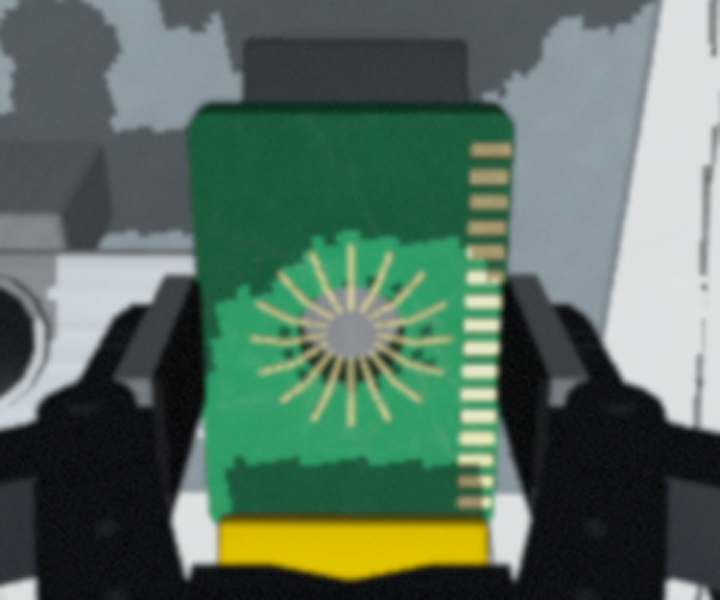

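Request:
move_arm:
  motion:
    - [[-0.009, 0, -0.005], [0, -0.002, 0], 0.5]
    - [[-0.0085, 0, -0.004], [0, -0.001, 0], 0.5]

```text
clock: 12.32
ee_pos: [0.5497, 0.129, 0.0912]
orientation: [-3.137, 0.184, 2.992]
ft_force: [-8.2, 2.2, -2.8]
width: 0.0501
```

Run:
```python
from h import *
where(); goal(77.2,1,18)
```

```text
t 12.32 gate corner bed mm [75.7 -0.2  1.2] theta 24.48 yaw/roll err [-0.04 -0.25] F bed [-8.51  0.95  2.48] dq 0.052 w 0.0501
t 12.32 pos [0.5497 0.129  0.0912] rpy [-3.137   0.1836  2.9923] dq 0.052 F [-8.16  2.2  -2.85] w 0.0501
shift frac [-0.0037  0.0004  0.0078] rot frac [-0.0014 -0.036   0.0003] mm [-1.8  0.2  3.9] deg [-0.3 -6.5  0.1]
```

Request:
move_arm:
  motion:
    - [[-0.0083, 0, 0.0055], [-0.001, -0.036, 0], 0.5]

```text
clock: 12.45
ee_pos: [0.5535, 0.1285, 0.0883]
orientation: [-3.14, 0.294, 2.992]
ft_force: [-7.7, 1.2, -0.6]
width: 0.0499
```

Run:
```python
from h import *
where(); goal(77.8,1,13)
```

```text
t 12.45 gate corner bed mm [78.7 -0.1  0.6] theta 18.14 yaw/roll err [-0.01 -0.08] F bed [-6.71 -0.01  3.98] dq 1.068 w 0.0499
t 12.45 pos [0.5535 0.1285 0.0883] rpy [-3.1402  0.2943  2.9916] dq 1.068 F [-7.69  1.16 -0.59] w 0.0499
shift frac [0.0014 0.0003 0.0066] rot frac [-0.0004 -0.0285  0.0001] mm [0.7 0.1 3.3] deg [-0.1 -5.1  0. ]
```

Request:
move_arm:
  motion:
    - [[-0.0005, 0, 0.0055], [0, -0.028, 0], 0.5]

```text
clock: 12.58
ee_pos: [0.5542, 0.1285, 0.0853]
orientation: [-3.14, 0.384, 2.992]
ft_force: [-3.1, -0.8, -2.6]
width: 0.0499
```

Run:
```python
from h import *
where(); goal(78.6,0.8,7)
snap('wrist','w12',(200,150,440,350),3)
```

```text
t 12.57 gate corner bed mm [78.3 -0.1  1.1] theta 12.99 yaw/roll err [-0.01 -0.07] F bed [-3.94 -1.25 -0.46] dq 0.828 w 0.0499
t 12.57 pos [0.5542 0.1285 0.0853] rpy [-3.1403  0.3841  2.9917] dq 0.828 F [-3.12 -0.79 -2.63] w 0.0499
shift frac [-0.0013  0.0002  0.0085] rot frac [-0.0004 -0.0333  0.0001] mm [-0.7  0.1  4.2] deg [-0.1 -6.   0. ]
```

View pics/w12.png

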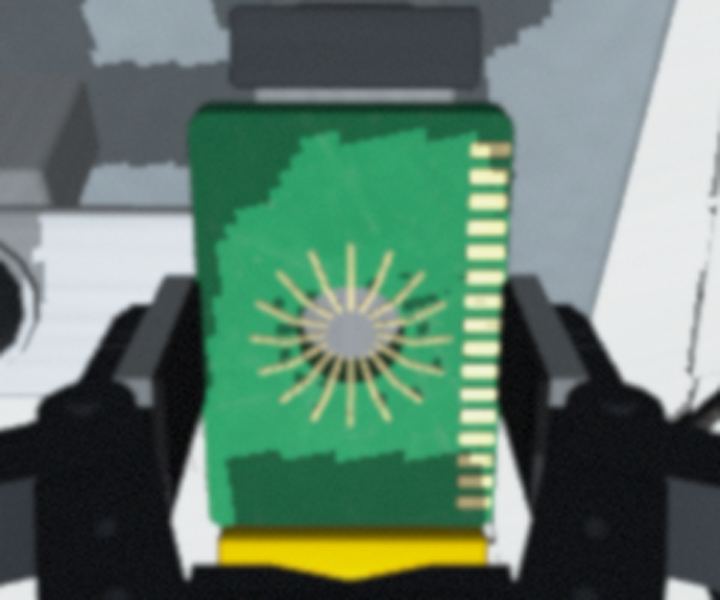

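Run:
```python
from h import *
where(); goal(78.6,0.8,7)
```

```text
t 12.62 gate corner bed mm [75.4 -0.2  1. ] theta 13.07 yaw/roll err [-0.07 -0.09] F bed [-5.   -0.82  2.79] dq 0.138 w 0.0501
t 12.62 pos [0.5519 0.1287 0.0836] rpy [-3.1396  0.3827  2.9928] dq 0.138 F [-5.76  0.04 -0.58] w 0.0501
shift frac [-0.0069  0.0004  0.007 ] rot frac [-0.0005 -0.0337  0.0004] mm [-3.5  0.2  3.5] deg [-0.1 -6.1  0.1]
```

Request:
move_arm:
  motion:
    - [[-0.0115, 0, -0.003], [0, 0, 0], 0.5]

```text
clock: 12.75
ee_pos: [0.5522, 0.1286, 0.0839]
orientation: [-3.139, 0.373, 2.993]
ft_force: [-12.6, 3.7, -2.2]
width: 0.0498
```

Run:
```python
from h import *
where(); goal(78.6,0.8,7)
```

```text
t 12.75 gate corner bed mm [75.8 -0.2  0.7] theta 13.64 yaw/roll err [-0.09 -0.13] F bed [-11.88   1.8    5.69] dq 0.053 w 0.0498
t 12.75 pos [0.5522 0.1286 0.0839] rpy [-3.1387  0.3729  2.9933] dq 0.053 F [-12.58   3.72  -2.15] w 0.0498
shift frac [-0.0061  0.0006  0.0074] rot frac [-0.0007 -0.0369  0.0006] mm [-3.1  0.3  3.7] deg [-0.1 -6.6  0.1]
```

Request:
move_arm:
  motion:
    - [[-0.0085, 0, -0.0045], [0, 0, 0], 0.5]

```text
clock: 12.88
ee_pos: [0.552, 0.1286, 0.0848]
orientation: [-3.138, 0.365, 2.994]
ft_force: [-7.4, 2.5, -4.5]
width: 0.0499
```

Run:
```python
from h import *
where(); goal(78.6,0.8,7)
```

```text
t 12.88 gate corner bed mm [76.1 -0.2  1.2] theta 14.11 yaw/roll err [-0.11 -0.16] F bed [-8.85  1.33  0.76] dq 0.089 w 0.0499
t 12.88 pos [0.552  0.1286 0.0848] rpy [-3.138   0.3645  2.9936] dq 0.089 F [-7.4   2.46 -4.45] w 0.0499
shift frac [-0.006   0.0006  0.0091] rot frac [-0.0009 -0.0395  0.0007] mm [-3.   0.3  4.6] deg [-0.2 -7.1  0.1]
```

Run:
```python
from h import *
s=snap('wrist','w13',(200,150,440,350),3); where()
def bedpt(uv,z,c):
    t,d=ray(c,uv); t=RB().T@(t-BO); d=RB().T@d; return (t+d*(z-t[2])/d[2])*1e3
c=cam('wrist',st('w12'))
print('w12 hook back/front edges at z17, front at z13', bedpt((355/3+200,6/3+150),.017,c),bedpt((355/3+200,86/3+150),.017,c),bedpt((355/3+200,89/3+150),.013,c))
```

```text
t 12.93 gate corner bed mm [76.2 -0.2  1.2] theta 14.13 yaw/roll err [-0.1  -0.16] F bed [-8.9   1.25  1.76] dq 0.008 w 0.0499
w12 hook back/front edges at z17, front at z13 [-13.04844578   0.24476062  17.        ] [ 0.34085302  0.26193591 17.        ] [ 0.78979825  0.28183078 13.        ]
```

View pics/w13.png

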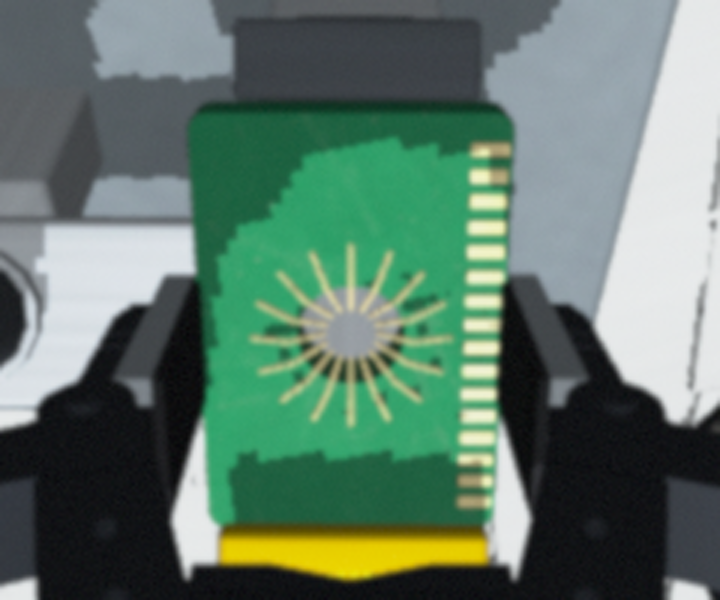

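Request:
move_arm:
  motion:
    - [[-0.0115, 0, -0.003], [0, -0.004, 0], 0.5]

```text
clock: 13.05
ee_pos: [0.5529, 0.1284, 0.0849]
orientation: [-3.137, 0.366, 2.993]
ft_force: [-11.5, 3.4, -2.8]
width: 0.0503
```

Run:
```python
from h import *
where(); goal(79,1,8)
```

```text
t 13.05 gate corner bed mm [76.9 -0.3  0.8] theta 14.02 yaw/roll err [-0.1  -0.21] F bed [-11.27   1.61   4.53] dq 0.016 w 0.0503
t 13.05 pos [0.5529 0.1284 0.0849] rpy [-3.1373  0.3662  2.9935] dq 0.016 F [-11.46   3.36  -2.75] w 0.0503
shift frac [-0.0046  0.0007  0.0067] rot frac [-0.0011 -0.0334  0.0006] mm [-2.3  0.3  3.4] deg [-0.2 -6.   0.1]
```

Request:
move_arm:
  motion:
    - [[-0.0085, 0, 0.0042], [-0.001, -0.034, 0], 0.5]

```text
clock: 13.18
ee_pos: [0.5571, 0.1279, 0.0833]
orientation: [-3.141, 0.471, 2.993]
ft_force: [-4.1, -1.2, -2.6]
width: 0.0504
```

Run:
```python
from h import *
where(); goal(79.3,1.2,2)
```

```text
t 13.18 gate corner bed mm [80.  -0.2  1.1] theta 7.99 yaw/roll err [-0.06 -0.02] F bed [-4.69 -1.8   0.13] dq 0.997 w 0.0504
t 13.18 pos [0.5571 0.1279 0.0833] rpy [-3.1408  0.4714  2.9926] dq 0.997 F [-4.14 -1.2  -2.58] w 0.0504
shift frac [0.0008 0.0004 0.0081] rot frac [-0.0001 -0.0333  0.0003] mm [0.4 0.2 4.1] deg [-0.  -6.   0.1]
```

Request:
move_arm:
  motion:
    - [[0.0, 0, 0.0075], [0, -0.033, 0], 0.5]

```text
clock: 13.3
ee_pos: [0.5584, 0.1278, 0.0793]
orientation: [-3.141, 0.576, 2.992]
ft_force: [-5.2, -2.2, -2.9]
width: 0.0497
```

Run:
```python
from h import *
where(); goal(79.5,1,0)
```

```text
t 13.3 gate corner bed mm [79.1 -0.1  1.2] theta 1.97 yaw/roll err [-0.03  0.  ] F bed [-5.59 -2.98  0.34] dq 0.977 w 0.0497
t 13.3 pos [0.5584 0.1278 0.0793] rpy [-3.1413  0.5764  2.9921] dq 0.977 F [-5.17 -2.24 -2.92] w 0.0497
shift frac [-0.001   0.0002  0.003 ] rot frac [ 0.     -0.011   0.0002] mm [-0.5  0.1  1.5] deg [ 0. -2.  0.]
```

Request:
move_arm:
  motion:
    - [[-0.001, 0, 0.003], [0, -0.011, 0], 0.5]

```text
clock: 13.42
ee_pos: [0.5569, 0.1278, 0.0768]
orientation: [-3.14, 0.608, 2.993]
ft_force: [-23.5, 2.0, 13.0]
width: 0.05
```

Run:
```python
from h import *
where(); goal(73,0.2,0)
snap('wrist','w14',(200,150,440,350),3); where()
```

```text
t 13.43 gate corner bed mm [76.5 -0.3  1.2] theta 0.18 yaw/roll err [-0.07 -0.05] F bed [-11.86  -1.58  24.15] dq 0.327 w 0.05
t 13.43 pos [0.5569 0.1278 0.0768] rpy [-3.1399  0.6077  2.993 ] dq 0.327 F [-23.54   1.96  12.98] w 0.05
shift frac [0.007  0.0007 0.0022] rot frac [-0.0003 -0.001   0.0004] mm [3.5 0.3 1.1] deg [-0.  -0.2  0.1]
t 13.47 gate corner bed mm [76.5 -0.3  1.3] theta 0.14 yaw/roll err [-0.09 -0.05] F bed [-8.92 -0.63  9.58] dq 0.062 w 0.0501
```

View pics/w14.png

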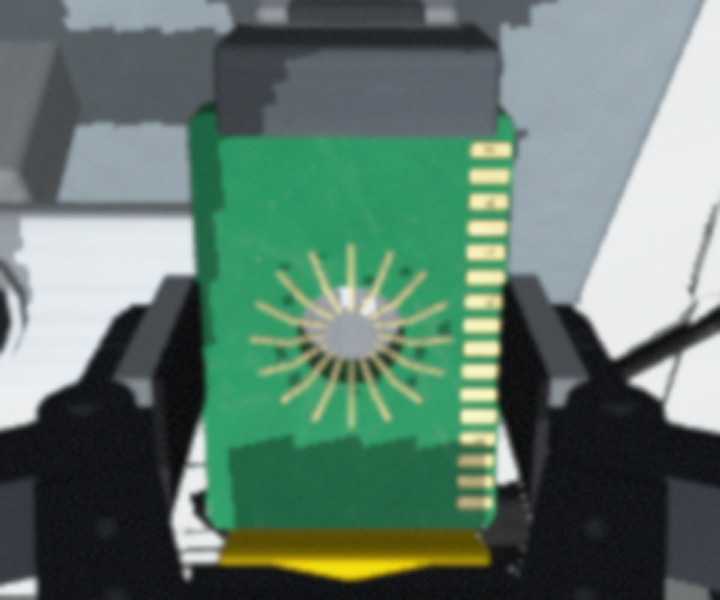

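Request:
move_arm:
  motion:
    - [[0.006, 0, -0.001], [0, 0, 0], 0.5]
    - [[0.003, 0.0005, -0.001], [0, 0, 0], 0.5]

```text
clock: 13.72
ee_pos: [0.553, 0.1285, 0.0754]
orientation: [-3.139, 0.611, 2.994]
ft_force: [5.8, -4.3, -3.7]
width: 0.0498
```

Run:
```python
from h import *
where()
```

```text
t 13.72 gate corner bed mm [72.4 -0.1  2.4] theta 0.01 yaw/roll err [-0.13 -0.04] F bed [ 3.09 -3.39 -6.72] dq 0.027 w 0.0498
```

Request:
move_arm:
  motion:
    - [[0.001, 0, 0.003], [0, 0, 0], 0.5]
    - [[0, 0, 0.0], [0, 0, 0], 0.5]

```text
clock: 13.98
ee_pos: [0.5537, 0.1284, 0.0748]
orientation: [-3.14, 0.61, 2.992]
ft_force: [-4.9, 0.3, -1.8]
width: 0.0494
```

Run:
```python
from h import *
where()
snap('wrist','w15',(200,150,440,350),3); where()
```

```text
t 13.97 gate corner bed mm [72.6 -0.2  1.5] theta 0.03 yaw/roll err [-0.04 -0.04] F bed [-4.99 -0.43  1.33] dq 0.005 w 0.0494
t 14.03 gate corner bed mm [72.5 -0.2  1.5] theta 0.03 yaw/roll err [-0.04 -0.04] F bed [-3.8  -0.05  4.5 ] dq 0.003 w 0.05
```

View pics/w15.png

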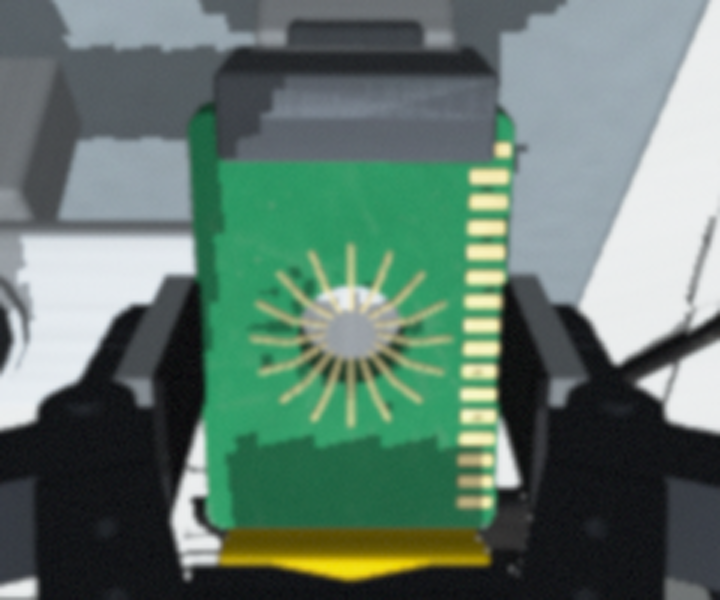

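Request:
move_arm:
  motion:
    - [[0.003, 0.002, 0.0005], [0, 0, 0], 0.5]
    - [[0.001, 0, 0], [0, 0, 0], 0.5]

```text
clock: 14.28
ee_pos: [0.5536, 0.1285, 0.0747]
orientation: [-3.138, 0.613, 2.992]
ft_force: [-1.8, 0.6, -1.5]
width: 0.0498
```

Run:
```python
from h import *
where()
```

```text
t 14.28 gate corner bed mm [72.5 -0.2  1.6] theta -0.12 yaw/roll err [-0.04 -0.16] F bed [-2.4   0.35 -0.13] dq 0.009 w 0.0498
```

Request:
move_arm:
  motion:
    - [[0, 0, 0], [0, 0, 0], 0.68]
    - [[0, 0, 0], [0, 0, 0], 0.68]
    - [[0, 0, 0], [0, 0, 0], 0.68]

```text
clock: 14.65
ee_pos: [0.5563, 0.1297, 0.0774]
orientation: [3.141, 0.619, 2.992]
ft_force: [0.5, 0.4, -0.3]
width: 0.058
```

Run:
```python
from h import *
where()
snap('wrist','w16',(200,150,440,350),3); where()
```

```text
t 14.65 gate corner bed mm [76.1  1.4  2.6] theta -0.49 yaw/roll err [-0.03  0.05] F bed [ 0.18  0.52 -0.55] dq 0.007 w 0.058
t 14.7 gate corner bed mm [76.1  1.4  2.7] theta -0.5 yaw/roll err [-0.03  0.05] F bed [-0.37  0.26 -0.1 ] dq 0.007 w 0.0581
```

View pics/w16.png

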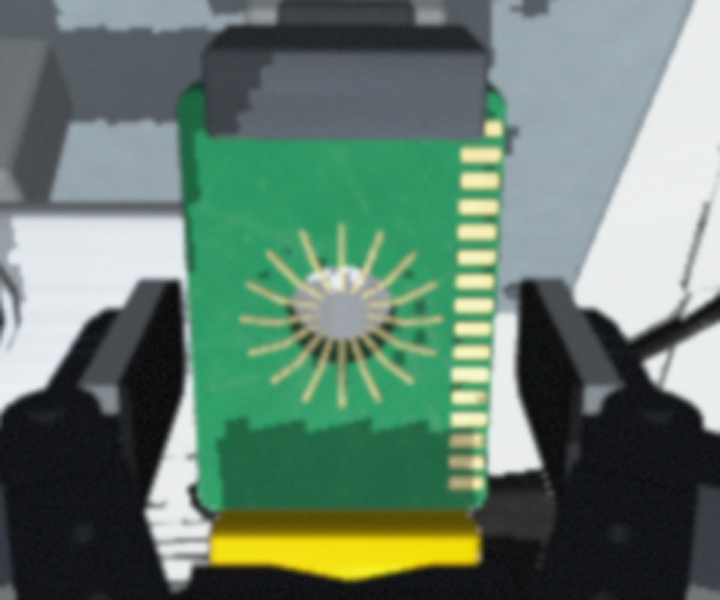

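Request:
move_arm:
  motion:
    - [[0, 0, -0.03], [0, 0, 0], 0.68]
    - [[0, 0, -0.08], [0, 0, 0], 0.68]
    - [[0, 0, -0.08], [0, 0, 0], 0.68]
    - [[0, 0, 0], [0, 0, 0], 0]
    - [[0, 0, 0], [0, 0, 0], 0]

```text
clock: 15.32
ee_pos: [0.4995, 0.1387, 0.1597]
orientation: [3.139, 0.622, 2.992]
ft_force: [-0.5, 0.3, 0.4]
width: 0.0221
```

```bash
cat >> h.py <<'E'
def tgoal(x,y,z,th=0):
    Rt=Rtool(th); p=BO+RB()@(np.array([x,y,z])*1e-3); delta(p,Rt=Rt)
def tw():
    s=robot.sense(); print('t',round(s['clock'],2),'TCP bed',(RB().T@(s['ee_pos']-BO)*1e3).round(1),'F bed',(RB().T@s['ft_force']).round(2),'dq',abs(s['dq']).max().round(3),'w',round(float(s['width']),4))
E
python3 - <<'E'
from h import *
tw(); tgoal(45,-80,60); snap('wrist','w17'); 
c=cam('scene'); d=cam('side'); R=RB()
for z in (35,40): print(proj(c,BO+R@np.array([.045,-.08,z*1e-3])),proj(d,BO+R@np.array([.045,-.08,z*1e-3])))
E
```

```text
t 15.32 TCP bed [ 37.7   1.3 101.4] F bed [-0.19  0.25  0.62] dq 0.024 w 0.0221
t 15.32 pos [0.4995 0.1387 0.1597] rpy [3.1386 0.6219 2.9919] dq 0.024 F [-0.47  0.32  0.4 ] w 0.0221
shift frac [-0.0137 -0.1629  0.0825] rot frac [0.001  0.0035 0.0001] mm [ -6.9 -81.5  41.2] deg [0.2 0.6 0. ]
[[319.37541289 197.28873263]] [[315.11835383 199.13147899]]
[[318.66953217 196.46458845]] [[315.94049077 198.21725718]]
```

View pics/w17.png

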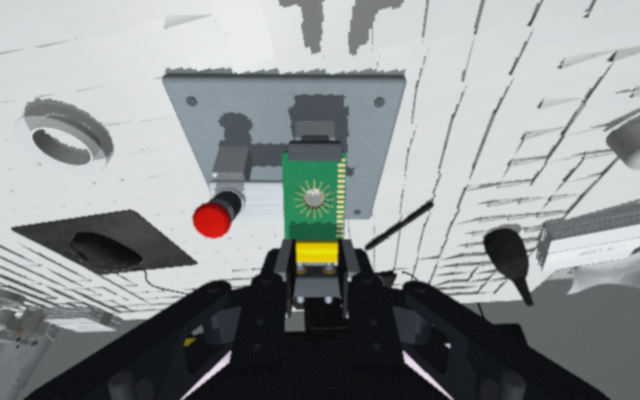

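Run:
```python
from h import *
save(cv2.imread('pics/w17_full.png'),'w17c',(180,110,370,320),3.6)
c=cam('wrist',st('w17'))
for z in (.033,.037,.040):
    t,d=ray(c,(212,220)); t=RB().T@(t-BO); d=RB().T@d; print(z,(t+d*(z-t[2])/d[2])*1e3)
```

```text
0.033 [ 44.50483463 -79.45782501  33.        ]
0.037 [ 42.98762932 -77.93335836  37.        ]
0.04 [ 41.84972533 -76.79000837  40.        ]
```

View pics/w17c.png

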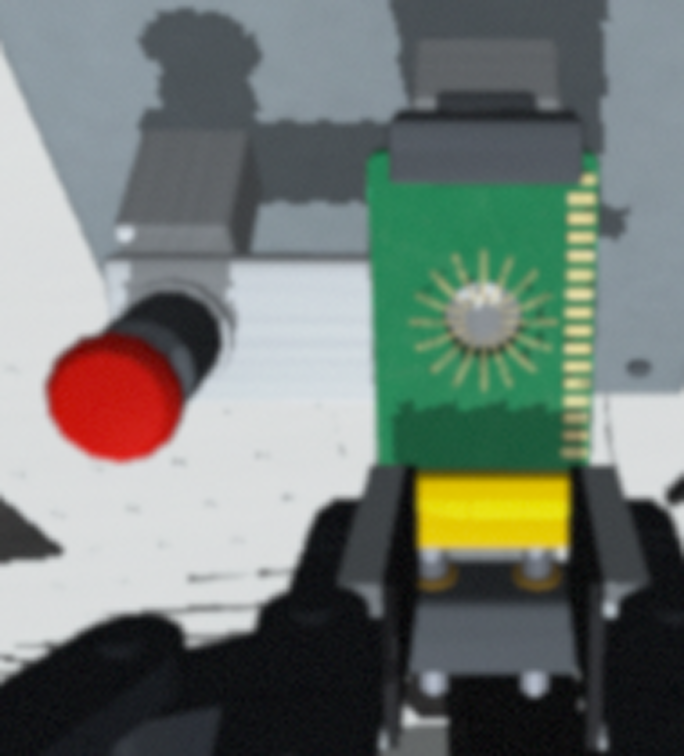

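Request:
move_arm:
  motion:
    - [[-0.007, -0.08, 0], [0.001, 0.003, 0], 0]
    - [[-0.007, -0.08, 0.02], [0, 0, 0], 0]
    - [[0, 0, 0.06], [0, 0, 0], 0]
    - [[0, 0, 0], [0, 0, 0], 0]

```text
clock: 15.88
ee_pos: [0.5157, 0.0522, 0.1249]
orientation: [-3.138, 0.605, 2.994]
ft_force: [-1.0, 0.3, -0.2]
width: -0.0
```

Run:
```python
from h import *
tw(); tgoal(44.5,-79,40)
```

```text
t 15.88 TCP bed [ 41.4 -81.8  56.4] F bed [-0.98  0.15  0.42] dq 0.037 w -0.0
t 15.88 pos [0.5157 0.0522 0.1249] rpy [-3.138   0.6046  2.9937] dq 0.037 F [-1.01  0.3  -0.22] w -0.0
shift frac [-0.0063  0.0056  0.0327] rot frac [-0.0008 -0.002   0.0006] mm [-3.2  2.8 16.3] deg [-0.1 -0.4  0.1]
```

Request:
move_arm:
  motion:
    - [[-0.006, 0.0055, 0.025], [-0.001, -0.002, 0], 0]
    - [[0, 0, 0.008], [0, 0, 0], 0]
    - [[0, 0, 0], [0, 0, 0], 0]

```text
clock: 16.25
ee_pos: [0.5288, 0.0541, 0.1124]
orientation: [-3.141, 0.611, 2.995]
ft_force: [-0.1, 0.0, -0.1]
width: 0.0002
```

Run:
```python
from h import *
tw(); tgoal(44.5,-79,30)
snap('wrist','w18',(180,120,460,320),2.8)
```

```text
t 16.25 TCP bed [ 44.6 -77.9  38.8] F bed [-0.13  0.02  0.01] dq 0.007 w 0.0002
t 16.25 pos [0.5288 0.0541 0.1124] rpy [-3.1411  0.6107  2.9954] dq 0.007 F [-0.11  0.04 -0.07] w 0.0002
shift frac [ 0.0001 -0.0022  0.0177] rot frac [ 0.0006 -0.      0.001 ] mm [ 0.1 -1.1  8.8] deg [ 0.1 -0.   0.2]
```

View pics/w18.png

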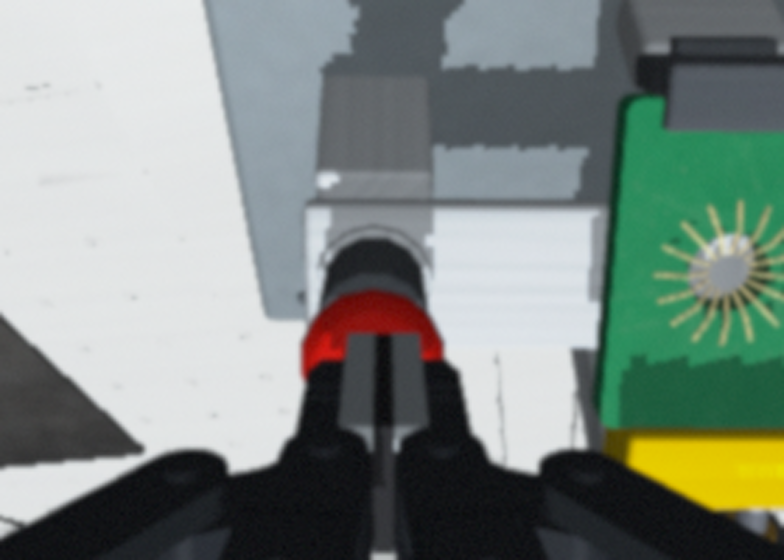

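Request:
move_arm:
  motion:
    - [[0, -0.003, 0.007], [0, 0, 0], 0]
    - [[0, 0, 0.006], [0, 0, 0], 0]

```text
clock: 16.55
ee_pos: [0.5325, 0.0528, 0.1083]
orientation: [3.141, 0.613, 2.996]
ft_force: [-4.6, 0.2, 2.9]
width: 0.0001
```

Run:
```python
from h import *
tw()
```

```text
t 16.55 TCP bed [ 45.4 -78.7  33.3] F bed [-2.08 -0.48  4.95] dq 0.055 w 0.0001
```

Request:
move_arm:
  motion:
    - [[0, 0, 0.006], [0, 0, 0], 0]
    - [[0, 0, 0.006], [0, 0, 0], 0]

```text
clock: 16.8
ee_pos: [0.5357, 0.0522, 0.1037]
orientation: [3.142, 0.612, 2.996]
ft_force: [-5.7, 1.3, 4.2]
width: -0.0003
```

Run:
```python
from h import *
tw()
```

```text
t 16.8 TCP bed [ 45.4 -78.7  27.6] F bed [-2.36  0.4   6.83] dq 0.055 w -0.0003
```

Request:
move_arm:
  motion:
    - [[0, 0, 0.007], [0, 0, 0], 0]
    - [[0, 0, 0.008], [0, 0, 0], 0]

```text
clock: 17.05
ee_pos: [0.5371, 0.052, 0.1021]
orientation: [-3.141, 0.607, 2.995]
ft_force: [-58.2, 4.8, 49.2]
width: -0.0001
```

Run:
```python
from h import *
tw()
```

```text
t 17.05 TCP bed [ 45.7 -78.8  25.6] F bed [-19.54  -3.93  73.72] dq 0.031 w -0.0001
```

Request:
move_arm:
  motion:
    - [[0, 0, 0.008], [0, 0, 0], 0]
    - [[0, 0, 0.008], [0, 0, 0], 0]

```text
clock: 17.3
ee_pos: [0.5369, 0.052, 0.1023]
orientation: [-3.139, 0.601, 2.994]
ft_force: [-43.9, 3.0, 35.5]
width: 0.0001
```

Run:
```python
from h import *
tw()
```

```text
t 17.3 TCP bed [ 45.6 -78.8  25.8] F bed [-15.54  -3.56  54.18] dq 0.031 w 0.0001
```

Request:
move_arm:
  motion:
    - [[0, 0, -0.02], [0, 0, 0], 0]
    - [[0, 0, -0.04], [0, 0, 0], 0]
    - [[0, 0, -0.1], [0, 0, 0], 0]
    - [[0, 0, -0.1], [0, 0, 0], 0]
    - [[0, 0, 0], [0, 0, 0], 0]

```text
clock: 17.92
ee_pos: [0.4628, 0.0634, 0.2145]
orientation: [-3.14, 0.606, 2.994]
ft_force: [0.3, 0.2, 0.9]
width: -0.0002
```

Run:
```python
from h import *
tw()
snap('wrist','w19',(160,60,480,320),2.3); snap('scene','s19',(270,150,420,300),4);
```

```text
t 17.93 TCP bed [ 48.6 -78.6 160.7] F bed [0.72 0.2  0.59] dq 0.058 w -0.0002
```

View pics/w19.png

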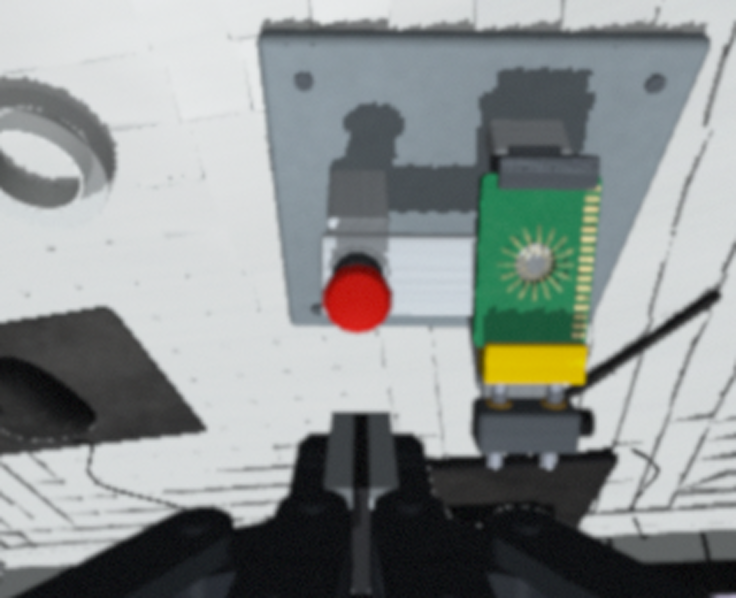

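View pics/s19.png

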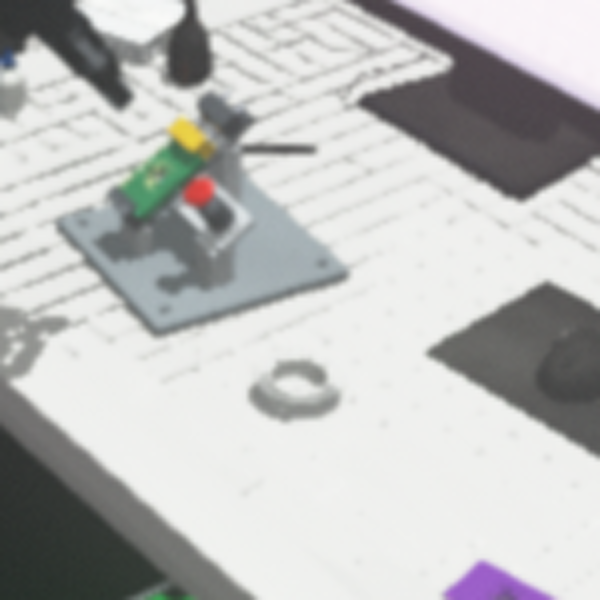

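Request:
move_arm:
  motion:
    - [[0, 0, 0], [0, 0, 0], 0]
    - [[0, 0, 0], [0, 0, 0], 0]

```text
clock: 18.27
ee_pos: [0.461, 0.0624, 0.205]
orientation: [-3.135, 0.59, 2.995]
ft_force: [-0.5, 0.4, 0.1]
width: -0.0001
```

Run:
```python
from h import *
tw(); print(robot.finish_job())
```

```text
t 18.27 TCP bed [ 41.8 -79.8 153.8] F bed [-0.46  0.36  0.4 ] dq 0.015 w -0.0001
the job is handed in; nothing more can be done
None
```

The green probe card is clamped in the contact checker and the plunger has been pressed to its stop and come back up. I handed the job in at 18.3 s with the robot clear of everything.

**What I did:** I gripped the card across its width, setting it down once to take a deeper grip. I pushed the gate up the slope with the card's end dipped about 24°. I then lowered the other end past the hook, let the card slide back to the hook wall, and released it.

**Last checks:** The pictures show the card needle side up, lying under both the hook lip and the gate lip. It looks about 0.6 mm off centre towards the plunger. The red plunger head is back at its starting place in the scene picture. The tape roll is where it was, and the arm never went near the bottle or the swab tub, although I did not photograph those two again.

**What disagreed or went less cleanly:**
- **Bed height:** by touch, the bed was about 4.5 mm higher than my camera estimate, so I went by touch for the loading. The plunger was found close to the camera estimate.
- **Clamp shift:** my estimates of d ranged from about -5.5 mm (hook seen during loading) to -7.5 mm (first camera fit). Contact with the gate gave about -5.8 mm.
- **Gate:** it passed briefly through about 14.9 mm of travel, right at its hard stop, while I was turning the card. The force along the slope peaked near 12 N, more than the spring alone gives, and I put the rest down to rubbing on the bed.
- **Setting down:** laying the card flat gave a short press of about 24 N on the bed.
- **Plunger:** I pressed harder than needed. The shut fingertips reached about 76 N at the stop, under the 120 N wrist limit. It is over 40 N, and I am assuming that limit applies to the arm and gripper body and not to the fingertips.

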